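# Hang the orange door of the light-curing box

### The arm

A 6-joint arm with a two-finger parallel gripper is mounted at the origin on the work surface. World frame = base frame: x ahead of the robot, y to its left, z up, the work surface at z = 0. Lengths are in m, angles in rad, forces in N, time in s.
With the tool pointing down it reaches from about 0.25 to 0.725 m from the base axis. Payload 4 kg.
Tool frame: the origin (TCP) lies between the finger pads; the fingertips stand 17 mm ahead of it and the grasp point (between the pads) lies 2 mm behind it; z points along the fingers, x is the direction in which the jaws open and shut, and the axes are right-handed (so a half turn about z gives the same grasp; the last joint's range is limited). The gripper opens to 85 mm and grips with 20 to 120 N. Pads are 22 mm wide; open, the fingers measure 114 mm over their backs; the gripper's body (76 mm by 85 mm) begins 54 mm behind the grasp point. The pads swing forward as they close: fully open they stand 13 mm farther back than shut.
Start: joints at [-1.244, 0.241, 0.005, 1.335, 0, 1.571], TCP at [0.161, -0.474, 0.248] pointing down, gripper open.
Joint ranges: [-2.72, 2.72], [-1.05, 1.87], [-1.09, 1.28], [-1.99, 2.15], [-1.42, 1.44], [-3.14, 3.14]. Speed limits (rad/s): [2.79, 2.79, 3.14, 3.14, 3.14, 3.14].

### API

Orientations are given as a unit quaternion [x, y, z, w].
In Python, from workcell import telemetry, cams, workorder gives the robot as it stands. The module is installed in compiled form; this text tells all that it offers.
- The arm moves only by the tool apply_moves, never from a script. Its argument "moves" is a list that holds one entry, the list of rows, each a list of 4 numbers: the shift along the tool's x, y, z in mm, then the turn about the tool's z in degrees. A call has exactly 10 rows; each row shifts and turns the pose as measured when the row begins, along the tool's axes as they then stand; what a row does not reach is not made up. A row lasts 1/10 s, in which the tool goes at most 50 mm and 8.59 degrees, less where a joint would pass 70% of its speed; a pose out of reach is approached as far as the arm can. A call with a gripper value outside its range is refused whole. "hand" is the gripper's target within -1 to 1 (fully open at 1, half-way at 0, shut at -1), set as the call begins (left out, the last holds). The fingers move at their own pace and stop on an object; the grip force is fixed at half the most. Time passes only in rows, so rows that do not move let the fingers close, or fill a call up. It gives the time, the measured TCP pose, the force and the opening at its end, in the units of the state.
- telemetry.get_obs(): the state, without advancing time (a new reading comes with each control period).
- cams.camera(name): name is "side" or "top" or "wrist"; returns a dict with "color" (384x512x3 uint8, red, green, blue), "fovy" (degrees; the focal length in pixels is half the picture's height over the tangent of half this angle, whatever the lens; pixels are square), "cx", "cy" (the principal point, pixels), "k1" (the pictures are not rectified: a ray, as slopes to the right and down, at radius r is drawn at 1 + k1 r^2 times it, then the intrinsics apply), "camera_from_world" (4x4, takes a point from world to camera coordinates). Camera axes: x right, y down, z forward; pixel columns grow to the right and rows downward; lengths in m; the calibration is good to about 2 mm. A picture is of the moment at which its call begins. There is no depth.
- workorder.job_done(): hands the job in, once; it reports no verdict.
The state is a dict: "clock": time; "joint_pos": joint angles; "joint_vel": joint speeds; "tau": joint torques, N m; "eef_pos": TCP position; "tool_rot": TCP orientation; "ft_force": force on the tool from outside, world axes, zero at the start; "ft_torque": the same for the moment, N m; "grip_width": finger opening in m.
Only numpy, scipy, OpenCV 4.12 (cv2) and the standard library are available. Lean on these libraries where they do the work, as an engineer would, in place of code of your own. Each camera call takes 0.05 s, during which the arm holds its last target. There are 200 camera calls.

### The job

The orange door of the light-curing box has been taken off and stands in the grey rack. Lift it out, gently lower both its knuckles onto the two hinge pins of the box with the door standing wide open (roughly square to the front, grip bar up), and let go of it; then swing it fully shut against its stop without slamming it. Leave the other things on the bench where they are.

Things in the scene. Friction and masses are not known exactly. Their poses are not given: they have to be found in the camera images.
- door: Lift-off door: orange panel in an aluminium frame 148 wide, 160 high, 12 mm thick, about 0.3 kg, upright. Origin on the common axis of its two knuckles, level with the frame's lower edge. x level, from the knuckles to the free edge; y square to the panel, out of the OUTER face (away from the box when shut); z up. Frame spans x 12 to 160, y -6 to 6, z 0 to 160 mm; a grip bar on top reaches z 190.
- door_grip (a point): Centre of the black grip bar on top of the door, at door x 78, y 0, z 175 mm, over the centre of mass within a few mm. The bar is 60 mm along door x, 16 mm thick along door y, 30 mm high (15 above and below this point). It is made to be pinched across its 16 mm from above.
- knuckle_low (a point): Centre of the lower mouth of the lower knuckle, at door x 0, y 0, z 15 mm. Each knuckle is an upright steel tube on the door's long edge: outer diameter 23, bore 13, 20 mm tall, open at both ends.
- knuckle_top (a point): Centre of the lower mouth of the upper knuckle, at door x = 0, y = 0, z = 115 mm (100 mm above knuckle_low).
- door_edge (a point): Middle of the door's free edge, at door x = 160, y = 0, z = 90 mm.
- box: White light-curing box, fixed, 170 deep, 190 wide, 180 mm high (188 with the panel on its roof), front open. Origin on the bench under it, 80 mm behind the front plane, midway across. x points out of the BACK, so the front faces -x; y runs across the front from hinge side to free side; z up. A rubber strip at the free side, 9.5 mm proud of the front, stops the shut door.
- pin_low (a point): Foot of the lower hinge pin, on its axis at the top face of its dark bracket, 37 mm above the bench, 16 mm before the box's front plane. Upright steel pin: diameter 9, 24 mm tall, the last 6 mm tapering to a 4 mm tip. Bracket 22 mm wide, 8 mm thick, below this point. The lower knuckle's mouth comes to rest here.
- pin_top (a point): Foot of the upper hinge pin, exactly 100 mm above pin_low on the same upright axis; same pin and bracket. The upper knuckle's mouth comes to rest here. For the knuckles to pass sideways over the pins the door must be 26 to 68 mm higher than when seated.
- jamb (a point): Where door_edge lies when the hung door is fully shut: 160 mm from the pin axis along box y, 112 mm above the bench. Shut, door x points along box y; square open, door x points along box -x. The hung door turns freely with little friction, no spring or catch, and stays where it is left.
- rack: Grey plastic rack, fixed to the bench, in which the door stands at the start. Base 150 x 70 mm, 10 mm high; two rails 100 mm long (along rack x) form a slot 15 mm wide, rail tops 50 mm above the bench. Origin: on the bench under the middle of the slot; x along the slot. The door's lower edge rests 10 mm above the bench.
- model: Plaster dental model, 60 x 70 mm, 29 mm high, loose on the bench, to be left alone. Origin under its middle.
- handpiece: Blue and steel handpiece, 150 mm long, 24 mm thick, lying on the bench, to be left alone. Origin beneath it, 70 mm from its blue end; x along it.
- articulator: Dental articulator (two dark plates on posts), about 110 x 90 mm, 110 mm high, loose, to be left alone. Origin under its middle.
- jar_blue: Small jar with a blue lid, 52 mm across, 60 mm high, loose on the bench, to be left alone. Origin under its middle.
- jar_white: Small jar with a white lid, 52 mm across, 60 mm high, loose on the bench, to be left alone. Origin under its middle.
- jar_amber: Small jar with an orange lid, 52 mm across, 60 mm high, loose on the bench, to be left alone. Origin under its middle.
There are look-alikes about, which are no part of the job. What is shaped like the door but yellow is not meant.

How it is judged:
By the outcome, as a careful person would: the job done as asked, in the order asked, and still so for the second after the job is handed in, with the robot touching nothing.
It also fails if it takes over 72 s, if anything falls off the work surface, if the arm or the gripper's body presses on something with over 40 N, if the wrist force passes 120 N, or if a joint passes its speed limit or range.

## Working session

There is one attempt and no reset: what is moved stays moved. The work goes in short steps, Python scripts to look and compute and a tool call to move; the robot and the scene stay as the last step left them, time stands still between calls to the robot, and variables do not carry over. Pictures are saved under pics/ and viewed, about 8 in all and at most 12, crops included, and the job is handed in when it is done.

Besides the shell and the picture viewer there is one more tool, called after ">>>" as name(argument=value, ...) on one line, values as JSON. apply_moves: Moves the arm, as the interface text tells. Its arguments: {"type":"object","properties":{"moves":{"type":"array"},"hand":{"type":"number"}},"required":["moves"]}

```bash
mkdir -p pics; cat > h.py <<'E'
import numpy as np, cv2, json
from workcell import telemetry, cams, workorder
def snap(n,f):
    c=cams.camera(n); cv2.imwrite(f'pics/{f}.png',c['color'][:,:,::-1])
    d={k:(np.array(v).tolist()) for k,v in c.items() if k!='color'}
    json.dump(d,open(f'pics/{f}.json','w')); return c
def K(d):
    f=192/np.tan(np.radians(d['fovy'])/2); return np.array([[f,0,d['cx']],[0,f,d['cy']],[0,0,1.]]),np.array([d['k1'],0,0,0.])
def load(f): return json.load(open(f'pics/{f}.json'))
def ray(f,p):
    d=load(f);k,D=K(d); u=cv2.undistortPoints(np.array([[p]],float),k,D)[0,0]
    T=np.array(d['camera_from_world']); R=T[:3,:3]; o=-R.T@T[:3,3]; v=R.T@np.array([u[0],u[1],1]); return o,v/np.linalg.norm(v)
def proj(f,P):
    d=load(f);k,D=K(d);T=np.array(d['camera_from_world'])
    return cv2.projectPoints(np.array(P,float).reshape(-1,1,3),cv2.Rodrigues(T[:3,:3])[0],T[:3,3],k,D)[0][:,0]
def atz(f,p,z): o,v=ray(f,p); return o+v*(z-o[2])/v[2]
def tri(*fp):
    A=0;b=0;L=[ray(f,p) for f,p in fp]
    for o,v in L: M=np.eye(3)-np.outer(v,v); A=A+M;b=b+M@o
    x=np.linalg.solve(A,b); return x,[np.linalg.norm((np.eye(3)-np.outer(v,v))@(x-o)) for o,v in L]
def crop(f,x0,y0,w,h,s,out):
    im=cv2.imread(f'pics/{f}.png')[y0:y0+h,x0:x0+w]; cv2.imwrite(f'pics/{out}.png',cv2.resize(im,None,fx=s,fy=s,interpolation=cv2.INTER_CUBIC))
E
python3 - <<'E'
from h import *
a=snap('top','t0')['color'];b=snap('side','s0')['color'];
snap('wrist','w0')
for n in('t0','s0'):
    d=load(n);T=np.array(d['camera_from_world']);print(n,d['fovy'],d['k1'],(-T[:3,:3].T@T[:3,3]).round(3),T[:3,:3].round(2).tolist())
o=telemetry.get_obs();print({k:np.round(v,3).tolist() for k,v in o.items()})
cv2.imwrite('pics/both.png',cv2.resize(np.vstack([a,b])[:,:,::-1],None,fx=.78,fy=.78))
E
```

```text
t0 44.55274628078092 -0.1426503873224301 [ 0.269 -0.07   1.382] [[0.01, -1.0, 0.01], [-0.97, -0.01, -0.23], [0.23, -0.0, -0.97]]
s0 43.457114132833006 -0.05976060614668841 [0.112 0.792 1.137] [[-0.9, -0.44, -0.01], [-0.31, 0.65, -0.7], [0.32, -0.62, -0.72]]
{'clock': 0.15, 'joint_pos': [-1.244, 0.241, 0.004, 1.335, -0.0, 1.571], 'joint_vel': [-0.0, -0.002, 0.004, 0.002, 0.001, -0.0], 'tau': [0.0, -37.264, 25.264, 0.012, 0.0, 0.0], 'eef_pos': [0.16, -0.473, 0.248], 'tool_rot': [0.813, -0.583, -0.001, -0.0], 'ft_force': [-0.737, 1.022, -0.335], 'ft_torque': [-0.017, 0.039, -0.024], 'grip_width': 0.086}
```

View pics/t0.png

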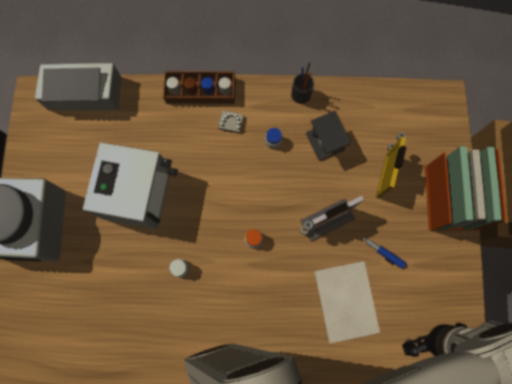

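View pics/s0.png

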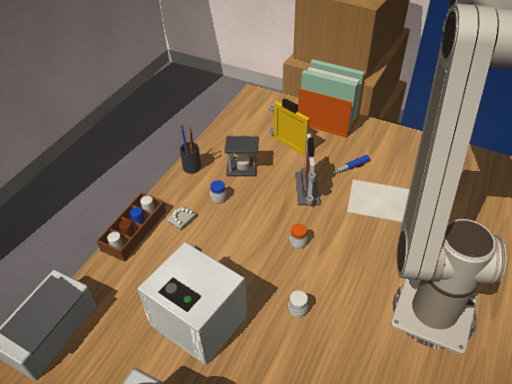

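Top view: candidates for the door are the item in the grey rack at about (332,215) and the yellow look-alike at (392,167). The box is at (128,183) with its hinge brackets at (172,168). I'll take the one in the rack and check it in a close crop.

```bash
python3 - <<'E'
from h import *
crop('t0',280,170,120,90,5,'a'); crop('s0',270,120,80,100,5,'b');crop('t0',80,130,110,110,5,'c')
a,b,c=[cv2.imread(f'pics/{n}.png') for n in'abc']
o=np.zeros((600,800,3),np.uint8)
o[:300,:400]=cv2.resize(a,(400,300));o[:500,400:]=cv2.resize(b,(400,500));o[300:600,:300]=cv2.resize(c,(300,300))
cv2.imwrite('pics/m1.png',o)
for p in[(332,215),(392,167),(253,239),(386,253),(172,168),(128,183)]: print(p,atz('t0',p,.19).round(3),atz('t0',p,0).round(3))
E
```

```text
(332, 215) [ 0.463 -0.261  0.19 ] [ 0.494 -0.292  0.   ]
(392, 167) [ 0.593 -0.426  0.19 ] [ 0.645 -0.483  0.   ]
(253, 239) [ 0.399 -0.058  0.19 ] [ 0.419 -0.056  0.   ]
(386, 253) [ 0.365 -0.399  0.19 ] [ 0.381 -0.451  0.   ]
(172, 168) [0.583 0.158 0.19 ] [0.633 0.195 0.   ]
(128, 183) [0.54  0.274 0.19 ] [0.584 0.328 0.   ]
```

View pics/m1.png

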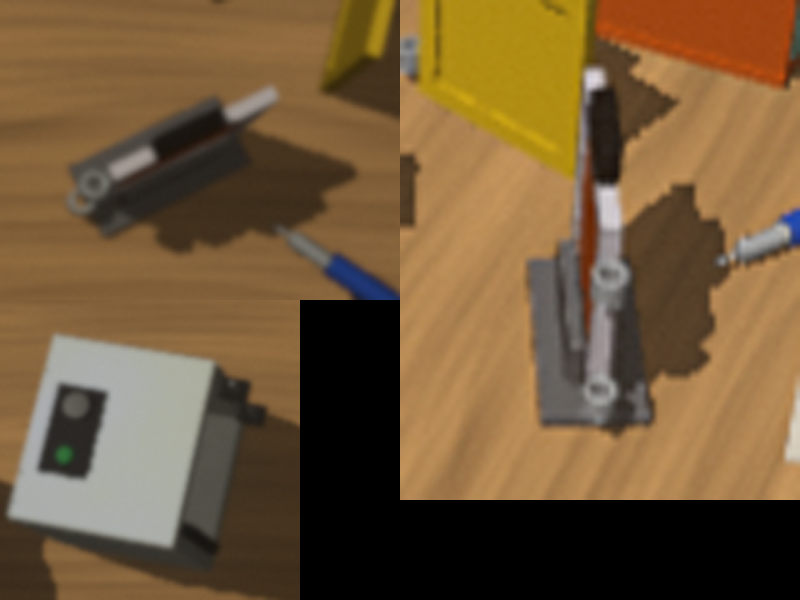

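Orange panel confirmed standing between the rails in the rack; knuckles at top (309,225) and side (312,176)/(310,198). Fit the poses.

```bash
cat >> h.py <<'E'
from scipy.optimize import least_squares
def fitpose(obs,x0,z=0.,prior=None):
    # obs: (pic, local xyz mm, pixel); pose x,y,yaw
    def W(p,l):
        c,s=np.cos(p[2]),np.sin(p[2]); l=np.array(l)/1000; return [p[0]+c*l[0]-s*l[1],p[1]+s*l[0]+c*l[1],z+l[2]]
    r=least_squares(lambda p:np.concatenate([proj(f,[W(p,l)])[0]-u for f,l,u in obs]),x0,x_scale=[.01,.01,.05])
    return r.x,r.fun.reshape(-1,2)
E
python3 - <<'E'
from h import *
p,e=fitpose([('t0',(0,0,135),(309,224.6)),('t0',(160,0,160),(361.6,198.5)),('t0',(78,0,190),(337,208.4)),
('s0',(0,0,135),(312,175.6)),('s0',(0,0,35),(310,198)),('s0',(78,0,182),(311,146)),('s0',(160,0,160),(309,135))],[.48,-.27,-1.2],.01)
print(p,np.degrees(p[2]));print(e.round(1))
for a,b,n in[((309,224.6),(312,175.6),'knt'),((337,208.4),(311,146),'grip')]:print(n,tri(('t0',a),('s0',b)))
p,e=fitpose([('t0',(-80,-95,180),(158.8,152.7)),('t0',(-80,95,180),(143.1,220.9)),('t0',(90,-95,180),(100.2,142.8)),('t0',(90,95,180),(82.9,208.8))],[.55,.25,1.4])
print('box',p,np.degrees(p[2]));print(e.round(1))
c,s=np.cos(p[2]),np.sin(p[2])
for y in(-80,-95):
  l=np.array([-96,y])/1000; pin=p[:2]+[c*l[0]-s*l[1],s*l[0]+c*l[1]];print(pin,proj('t0',[[*pin,.137],[*pin,.037],[*pin,.161]]).round(1).tolist())
E
```

```text
[ 0.44094355 -0.20252553 -1.11415481] -63.836368304849096
[[-1.4  0.9]
 [ 0.6 -0.2]
 [-0.1  1.1]
 [-0.3 -1. ]
 [-0.4 -0.2]
 [-0.2 -0.5]
 [-0.6 -0.9]]
knt (array([ 0.44305427, -0.20746066,  0.13639591]), [np.float64(0.0016658809554875834), np.float64(0.001665880955487618)])
grip (array([ 0.47802717, -0.27535637,  0.18776993]), [np.float64(0.0024612961814484526), np.float64(0.0024612961814484244)])
box [0.54796129 0.29135254 1.40518037] 80.51090466534045
[[ 0.7 -0.4]
 [ 0.3  0.4]
 [-0.3 -0.8]
 [-0.7  0.7]]
[0.6110401  0.18347732] [[167.0, 162.9], [173.2, 171.9], [165.4, 160.5]]
[0.62583485 0.18100442] [[168.2, 157.8], [174.3, 167.1], [166.6, 155.3]]
```

```bash
cat >> h.py <<'E'
def tool():
    o=telemetry.get_obs(); q=o['tool_rot']; 
    return np.array(o['eef_pos']),2*np.arctan2(q[1],q[0]),o
def plan(tx,ty,tz,yawdeg,n,dyaw=None,ease=False):
    p,y,o=tool(); t=np.array([tx,ty,tz]); d=np.radians(yawdeg)-y
    d=(d+np.pi)%(2*np.pi)-np.pi if dyaw is None else np.radians(dyaw)
    w=np.ones(n)/n
    if ease: w=np.minimum(np.arange(1,n+1),np.arange(n,0,-1)).clip(max=3.); w/=w.sum()
    R=[]
    for i in range(n):
        s=(t-p)*w[i]*1000; c,k=np.cos(y),np.sin(y)
        R.append([round(float(v),1) for v in(c*s[0]+k*s[1],k*s[0]-c*s[1],-s[2],-np.degrees(d*w[i]))]); y+=d*w[i]
    print(R,'need',(t-p).round(4),np.degrees(d).round(1))
def st():
    p,y,o=tool(); print(round(o['clock'],2),p.round(4),np.degrees(y).round(2),'j',np.round(o['joint_pos'],2),'F',np.round(o['ft_force'],1),'g',round(o['grip_width'],4),'q',np.round(o['tool_rot'],3))
E
python3 - <<'E'
from h import *
st()
d=load('w0');T=np.array(d['camera_from_world']);print(d['fovy'],d['k1'],(-T[:3,:3].T@T[:3,3]).round(3),T[:3,:3].round(2).tolist())
plan(.46,-.245,.30,26,10,dyaw=80)
E
```

```text
0.15 [ 0.1604 -0.4731  0.2476] -71.28 j [-1.24  0.24  0.    1.34 -0.    1.57] F [-0.7  1.  -0.3] g 0.0858 q [ 0.813 -0.583 -0.001 -0.   ]
69.19927414729571 -0.05669012806581202 [ 0.238 -0.446  0.373] [[0.32, -0.95, -0.0], [-0.9, -0.31, 0.32], [-0.3, -0.1, -0.95]]
[[-12.0, -35.7, -5.2, -8.0], [-6.9, -37.0, -5.2, -8.0], [-1.7, -37.6, -5.2, -8.0], [3.6, -37.5, -5.2, -8.0], [8.8, -36.6, -5.2, -8.0], [13.8, -35.1, -5.2, -8.0], [18.5, -32.8, -5.2, -8.0], [22.9, -29.9, -5.2, -8.0], [26.8, -26.4, -5.2, -8.0], [30.3, -22.4, -5.2, -8.0]] need [0.2996 0.2281 0.0524] 80.0
```

>>> apply_moves(moves=[[[-12,-36,-5,-8],[-7,-37,-5,-8],[-2,-38,-5,-8],[4,-38,-5,-8],[9,-37,-5,-8],[14,-35,-5,-8],[19,-33,-5,-8],[23,-30,-5,-8],[27,-26,-5,-8],[30,-22,-5,-8]]], hand=0.2)

```text
clock: 1.15
eef_pos: [0.4634, -0.2323, 0.295]
tool_rot: [0.995, 0.099, -0.003, -0.004]
ft_force: [0.5, -1.1, -0.2]
grip_width: 0.0515
```

```bash
python3 - <<'E'
from h import *
st(); plan(.475,-.2725,.30,26.2,10)
for y in (26.2,206.2):
    c,s=np.cos(np.radians(y)),np.sin(np.radians(y)); print(y,'cam at',.475-s*.0823,-.2725+c*.0823)
E
```

```text
1.15 [ 0.4634 -0.2323  0.295 ] 11.31 j [-0.47  0.27  0.16  1.47  0.    0.91] F [ 0.5 -1.1 -0.2] g 0.0515 q [ 0.995  0.099 -0.003 -0.004]
[[0.4, 4.2, -0.5, -1.5], [0.2, 4.2, -0.5, -1.5], [0.1, 4.2, -0.5, -1.5], [0.0, 4.2, -0.5, -1.5], [-0.1, 4.2, -0.5, -1.5], [-0.2, 4.2, -0.5, -1.5], [-0.3, 4.2, -0.5, -1.5], [-0.4, 4.2, -0.5, -1.5], [-0.5, 4.1, -0.5, -1.5], [-0.6, 4.1, -0.5, -1.5]] need [ 0.0116 -0.0402  0.005 ] 14.9
26.2 cam at 0.43866406831523935 -0.19865563617580279
206.2 cam at 0.5113359316847605 -0.34634436382419725
```

>>> apply_moves(moves=[[[0,8,0,-3],[0,8,0,-3],[0,8,0,-3],[0,8,0,-3],[0,8,0,-3],[-2,2,0,0],[0,0,0,0],[0,0,0,0],[0,0,0,0],[0,0,0,0]]])

```text
clock: 2.15
eef_pos: [0.479, -0.2674, 0.2915]
tool_rot: [0.971, 0.239, -0.004, -0.007]
ft_force: [-0.5, -0.2, -0.4]
grip_width: 0.0513
```

```bash
python3 - <<'E'
from h import *
snap('wrist','w1');st()
crop('w1',0,0,512,384,1.5,'w1b')
print(proj('w1',[[.441,-.2025,.145],[.441,-.2025,.045],[.4753,-.2725,.2],[.5115,-.346,.17]]).round(1))
E
```

```text
2.2 [ 0.479  -0.2674  0.2915] 27.63 j [-0.51  0.34  0.25  1.5   0.    0.58] F [ 0.2 -0.3 -0.1] g 0.0509 q [ 0.971  0.239 -0.004 -0.007]
[[248.2 112. ]
 [249.6 110.6]
 [244.9 209.8]
 [244.5 273.7]]
```

View pics/w1b.png

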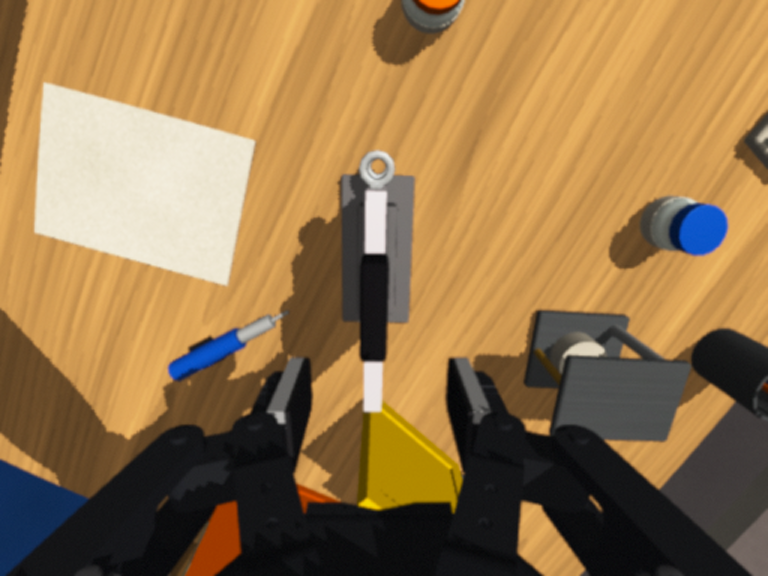

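The wrist view shows the door in the rack from above: knuckle bore (251,112) in full-scale pixels, bar centre (249,205), free end (249,273). The yellow look-alike is beyond it, and nothing stands between the fingers and the bar.

```bash
python3 - <<'E'
from h import *
t=[('t0',(0,0,135),(309,224.6)),('t0',(160,0,160),(361.6,198.5)),('t0',(78,0,190),(337,208.4)),
('s0',(0,0,135),(312,175.6)),('s0',(0,0,35),(310,198)),('s0',(160,0,160),(309,135))]
w=[('w1',(0,0,135),(251.3,112)),('w1',(78,0,190),(249.3,204.7)),('w1',(160,0,160),(248.7,273))]
for ob in(w,t+w+w):
    p,e=fitpose(ob,[.44,-.2,-1.1],.01);print(p,np.degrees(p[2]),e.round(1)[-3:].tolist())
    g=p[:2]+.078*np.array([np.cos(p[2]),np.sin(p[2])]);print(g)
print('height',tri(('w1',(249.3,204.7)),('t0',(337,208.4))),tri(('w1',(251.3,112)),('t0',(309,224.6))))
plan(*g,.225,np.degrees(p[2])+90,10)
E
```

```text
[ 0.44264085 -0.19931017 -1.10561719] -63.34719852691071 [[0.0, -2.3], [0.0, 2.9], [-0.0, -0.9]]
[ 0.47763032 -0.26902198]
[ 0.44245933 -0.19960853 -1.10608386] -63.37393721242791 [[-0.3, -2.1], [-0.4, 3.1], [-0.4, -0.8]]
[ 0.47741626 -0.26933666]
height (array([ 0.48325279, -0.27867842,  0.16421941]), [np.float64(0.0013822820291154296), np.float64(0.0013822820291153884)]) (array([ 0.44240365, -0.20262858,  0.16098461]), [np.float64(0.002142710082801106), np.float64(0.002142710082801006)])
[[-0.2, 0.1, 6.7, 0.1], [-0.2, 0.1, 6.7, 0.1], [-0.2, 0.1, 6.7, 0.1], [-0.2, 0.1, 6.7, 0.1], [-0.2, 0.1, 6.7, 0.1], [-0.2, 0.1, 6.7, 0.1], [-0.2, 0.1, 6.7, 0.1], [-0.2, 0.1, 6.7, 0.1], [-0.2, 0.1, 6.7, 0.1], [-0.2, 0.1, 6.7, 0.1]] need [-0.0016 -0.002  -0.0665] -1.0
```

>>> apply_moves(moves=[[[-1,1,15,0],[-1,0,15,1],[0,0,15,0],[0,0,15,0],[0,0,13,0],[0,0,10,0],[0,0,7,0],[0,0,3,0],[0,0,0,0],[0,0,0,0]]])

```text
clock: 3.2
eef_pos: [0.4779, -0.2678, 0.1979]
tool_rot: [0.973, 0.23, -0.002, -0.005]
ft_force: [0.3, 0.7, -0.7]
grip_width: 0.0512
```

```bash
python3 - <<'E'
from h import *
snap('wrist','w2');st()
c=cv2.imread('pics/w2.png');crop('w2',130,40,256,192,3,'w2b')
plan(.4774,-.2693,.192,26.6,4)
E
```

```text
3.25 [ 0.478  -0.2678  0.1981] 26.6 j [-0.51  0.37  0.05  1.26  0.    0.59] F [-0.4  1.   0.5] g 0.0514 q [ 0.973  0.23  -0.002 -0.004]
[[-0.3, 0.3, 1.5, -0.0], [-0.3, 0.3, 1.5, -0.0], [-0.3, 0.3, 1.5, -0.0], [-0.3, 0.3, 1.5, -0.0]] need [-0.0006 -0.0015 -0.0061] 0.0
```

View pics/w2b.png

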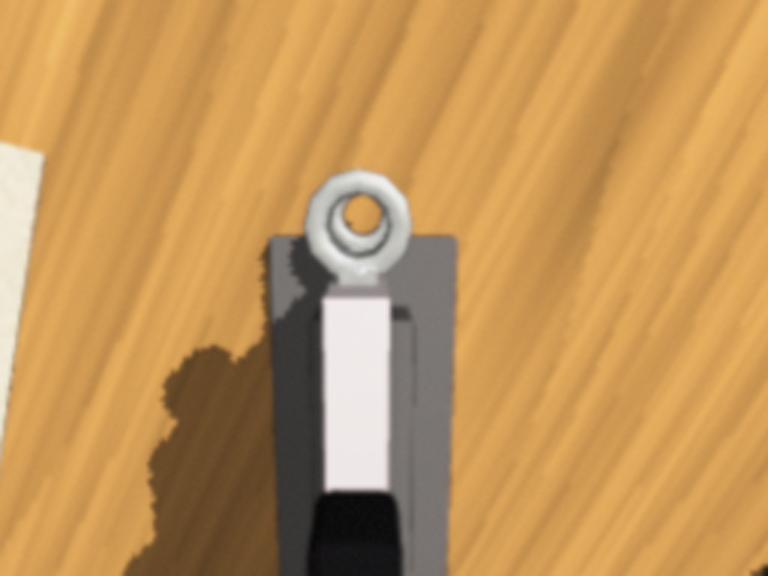

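The bar sits between the fingers. Knuckle top is at (249.3,115.3), frame corner at (249,139), near bar foot at (249,204).

```bash
python3 - <<'E'
from h import *
w=[('w2',(0,0,135),(249.3,115.3)),('w2',(12,0,160),(249,139)),('w2',(48,0,160),(249.2,204))]
for z in(.01,.015):
    p,e=fitpose(w,[.44,-.2,-1.1],z);print(p,np.degrees(p[2]),e.round(1).tolist())
    print(p[:2]+.078*np.array([np.cos(p[2]),np.sin(p[2])]))
E
```

```text
[ 0.44390187 -0.20202068 -1.10579525] -63.35740089263019 [[0.1, 0.7], [-0.1, 1.2], [0.0, -2.0]]
[ 0.47887893 -0.27173872]
[ 0.44359282 -0.20126719 -1.10577403] -63.356184739449006 [[0.1, -0.4], [-0.1, 0.7], [0.0, -0.4]]
[ 0.47857135 -0.27098449]
```

>>> apply_moves(moves=[[[-0.5,1,3,0],[-0.5,0,3,0],[0,0,0,0],[0,0,0,0],[0,0,0,0],[0,0,0,0],[0,0,0,0],[0,0,0,0],[0,0,0,0],[0,0,0,0]]], hand=-1)

```text
clock: 4.25
eef_pos: [0.4781, -0.2697, 0.1928]
tool_rot: [0.973, 0.23, -0.001, -0.004]
ft_force: [-0.7, -0.5, -0.0]
grip_width: 0.0151
```

>>> apply_moves(moves=[[[0,0,-3,0],[0,0,-6,0],[0,0,-10,0],[0,0,-14,0],[0,0,-18,0],[0,0,-20,0],[0,0,-20,0],[0,0,-20,0],[0,0,-15,0],[0,0,-6,0]]])

```text
clock: 5.25
eef_pos: [0.4773, -0.2699, 0.3332]
tool_rot: [0.973, 0.23, -0.002, -0.005]
ft_force: [0.7, 0.5, -1.9]
grip_width: 0.0151
```

```bash
python3 - <<'E'
from h import *
snap('side','s3');snap('wrist','w3');st()
a=cv2.imread('pics/s3.png')[60:240,230:400];b=cv2.imread('pics/w3.png')[40:240,150:370]
o=np.zeros((600,800,3),np.uint8);x=cv2.resize(a,(400,424),interpolation=2);o[:424,:400]=x;o[:364,400:]=cv2.resize(b,(400,364),interpolation=2)
cv2.imwrite('pics/m3.png',o)
p,y,_=tool(); print(p)
# open target
th=np.radians(-99.5); pin=np.array([.611,.1835]); print('grip tgt',pin+.078*np.array([np.cos(th),np.sin(th)]))
plan(.598,.106,.325,-9.5,20,ease=True)
E
```

```text
5.35 [ 0.4773 -0.2699  0.3323] 26.6 j [-0.52  0.33  0.34  1.59  0.    0.59] F [-0.  -0.  -1.6] g 0.0151 q [ 0.973  0.23  -0.002 -0.005]
[ 0.47732923 -0.26987675  0.3323469 ]
grip tgt [0.59812629 0.10656972]
[[5.1, -5.2, 0.1, 0.7], [10.1, -10.6, 0.3, 1.3], [14.8, -16.2, 0.4, 2.0], [14.2, -16.7, 0.4, 2.0], [13.6, -17.2, 0.4, 2.0], [13.0, -17.7, 0.4, 2.0], [12.4, -18.1, 0.4, 2.0], [11.7, -18.5, 0.4, 2.0], [11.1, -18.9, 0.4, 2.0], [10.4, -19.3, 0.4, 2.0], [9.7, -19.7, 0.4, 2.0], [9.0, -20.0, 0.4, 2.0], [8.3, -20.3, 0.4, 2.0], [7.6, -20.6, 0.4, 2.0], [6.9, -20.8, 0.4, 2.0], [6.2, -21.0, 0.4, 2.0], [5.4, -21.3, 0.4, 2.0], [4.7, -21.4, 0.4, 2.0], [2.6, -14.4, 0.3, 1.3], [1.1, -7.2, 0.1, 0.7]] need [ 0.1207  0.3759 -0.0073] -36.1
```

View pics/m3.png

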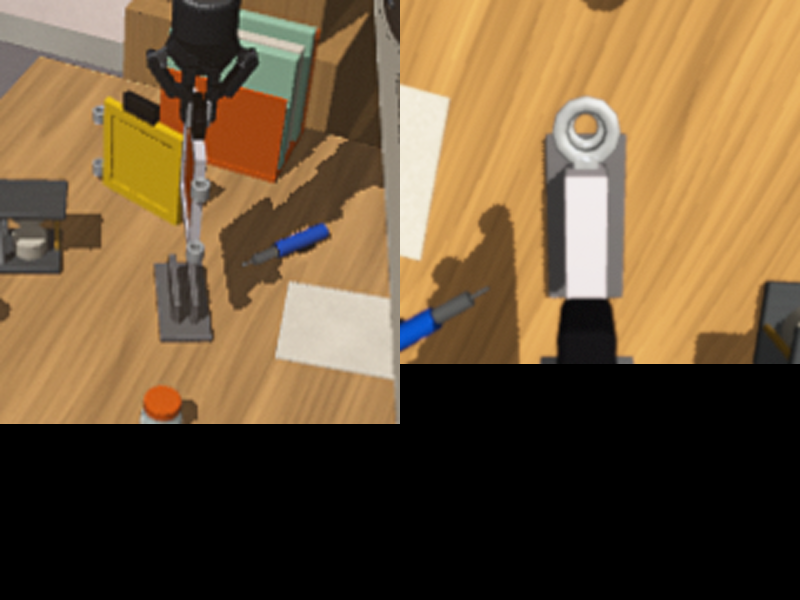

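The door is out of the rack and hangs straight; knuckle top at (252,112) in the wrist image. Carry it to 40 mm short of the pins.

>>> apply_moves(moves=[[[5,-5,0,1],[10,-10,0,1],[14,-15,0,2],[14,-15,0,2],[13,-15,0,2],[13,-15,0,2],[12,-16,0,2],[12,-16,0,2],[11,-17,0,2],[11,-17,0,2]]])

```text
clock: 6.35
eef_pos: [0.5396, -0.0948, 0.3216]
tool_rot: [0.998, 0.065, -0.012, -0.008]
ft_force: [-0.2, 0.3, -2.6]
grip_width: 0.0147
```

```bash
python3 - <<'E'
from h import *
st();plan(.5915,.067,.333,-9.5,10,ease=True)
E
```

```text
6.35 [ 0.5396 -0.0948  0.3216] 7.49 j [-0.18  0.35  0.34  1.59  0.01  1.26] F [-0.2  0.3 -2.6] g 0.0147 q [ 0.998  0.065 -0.012 -0.008]
[[3.0, -6.4, -0.5, 0.7], [5.9, -12.9, -1.0, 1.4], [8.3, -19.5, -1.4, 2.1], [7.6, -19.8, -1.4, 2.1], [6.9, -20.1, -1.4, 2.1], [6.1, -20.3, -1.4, 2.1], [5.4, -20.5, -1.4, 2.1], [4.6, -20.7, -1.4, 2.1], [2.6, -13.9, -1.0, 1.4], [1.1, -7.0, -0.5, 0.7]] need [0.0519 0.1618 0.0114] -17.0
```

>>> apply_moves(moves=[[[5,-11,-2,1],[7,-16,-3,2],[8,-19,-3,2],[7,-20,-3,2],[7,-20,-3,2],[6,-20,-2,2],[5,-18,-2,2],[4,-14,-2,2],[2,-8,0,1],[0,0,0,0]]])

```text
clock: 7.35
eef_pos: [0.5879, 0.061, 0.3283]
tool_rot: [0.997, -0.078, -0.026, -0.006]
ft_force: [-0.3, 0.2, -2.2]
grip_width: 0.0151
```

```bash
python3 - <<'E'
from h import *
st()
snap('wrist','w4');snap('top','t4');snap('side','s4');
p,y,_=tool();print('kn',p[:2]+.078*np.array([-np.sin(y),np.cos(y)]),proj('w4',[[.611,.1835,.161],[.611,.1835,.061],[*(p[:2]+.078*np.array([-np.sin(y),np.cos(y)])),p[2]-.0475]]).round(1).tolist(),proj('s4',[[.611,.1835,.161],[.611,.1835,.061]]))
a=cv2.imread('pics/w4.png')[20:220,130:380];b=cv2.imread('pics/t4.png')[120:240,110:230];c=cv2.imread('pics/s4.png')[200:320,140:290]
o=np.zeros((600,800,3),np.uint8);o[:400,:500]=cv2.resize(a,(500,400),interpolation=2);o[:300,500:]=cv2.resize(b,(300,300),interpolation=2);o[300:540,500:]=cv2.resize(c,(300,240),interpolation=2)
cv2.imwrite('pics/m4.png',o)
E
```

```text
7.35 [0.5879 0.061  0.3283] -8.98 j [0.09 0.46 0.53 1.68 0.02 1.82] F [-0.3  0.2 -2.2] g 0.0151 q [ 0.997 -0.078 -0.026 -0.006]
kn [0.59990967 0.13649468] [[264.8, 58.0], [265.5, 70.2], [255.8, 112.7]] [[194.08445345 244.07405872]
 [198.10427551 266.85525449]]
```

View pics/m4.png

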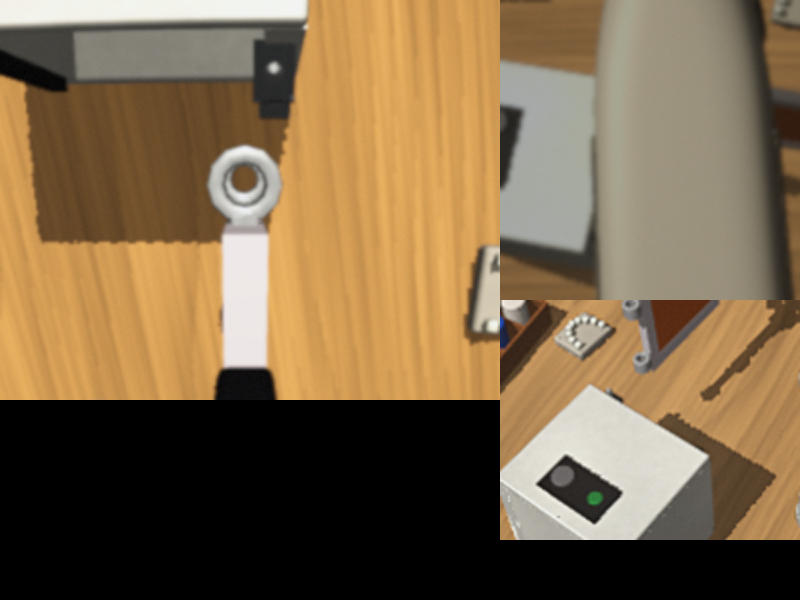

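The wrist view shows the pin tip at (266.5,54) and the door's knuckle at (252,111); the pin is where predicted to 3-4 mm. The tool has drifted by about 3° of tilt, which matters for the fit. I'll watch the tilt while descending.

```bash
cat >> h.py <<'E'
def tilt():
    from scipy.spatial.transform import Rotation as Ro
    p,y,o=tool(); z=Ro.from_quat(o['tool_rot']).as_matrix()[:,2]; j=o['joint_pos']
    print('tilt xy mrad',(z[:2]*1000).round(1),'pitchsum',round(j[1]-j[2]+j[3]-np.pi/2,4),'j5',round(j[4],4))
E
python3 -c "
from h import *
st();tilt()"
```

```text
7.5 [0.5876 0.0595 0.329 ] -9.08 j [0.09 0.46 0.53 1.69 0.02 1.82] F [-0.  -0.2 -2.3] g 0.0149 q [ 0.997 -0.079 -0.025 -0.005]
tilt xy mrad [-50.   14.6] pitchsum 0.0485 j5 0.0191
```

>>> apply_moves(moves=[[[0,0,4,0],[0,0,8,0],[0,0,8,0],[0,0,8,0],[0,0,8,0],[0,0,8,0],[0,0,8,0],[0,0,8,0],[0,0,4,0],[0,0,0,0]]])

```text
clock: 8.5
eef_pos: [0.5825, 0.0578, 0.2581]
tool_rot: [0.996, -0.081, -0.027, -0.005]
ft_force: [-0.7, 0.2, -2.0]
grip_width: 0.0147
```

```bash
python3 -c "
from h import *
st();tilt()"
```

```text
8.5 [0.5825 0.0578 0.2581] -9.25 j [0.09 0.45 0.33 1.5  0.02 1.82] F [-0.7  0.2 -2. ] g 0.0147 q [ 0.996 -0.081 -0.027 -0.005]
tilt xy mrad [-52.7  14. ] pitchsum 0.0513 j5 0.0187
```

>>> apply_moves(moves=[[[-10,2,0,0],[-20,3,0,0],[-25,4,0,0],[-20,3,0,0],[-10,2,0,0],[0,0,0,0],[0,0,0,0],[0,0,0,0],[0,0,0,0],[0,0,0,0]]])

```text
clock: 9.5
eef_pos: [0.4986, 0.058, 0.2641]
tool_rot: [0.996, -0.081, -0.023, -0.005]
ft_force: [-0.3, 0.8, -1.7]
grip_width: 0.0148
```

```bash
python3 -c "
from h import *
st();tilt()"
```

```text
9.5 [0.4986 0.058  0.2641] -9.24 j [0.1  0.27 0.09 1.43 0.02 1.84] F [-0.3  0.8 -1.7] g 0.0148 q [ 0.996 -0.081 -0.023 -0.005]
tilt xy mrad [-44.6  14.6] pitchsum 0.0429 j5 0.0192
```

>>> apply_moves(moves=[[[4,0,0,0],[4,0,0,0],[4,0,0,0],[4,0,0,0],[4,0,0,0],[4,0,0,0],[4,0,0,0],[4,0,0,0],[4,0,0,0],[4,0,0,0]]])

```text
clock: 10.5
eef_pos: [0.5423, 0.0509, 0.261]
tool_rot: [0.996, -0.081, -0.023, -0.005]
ft_force: [-0.3, 0.5, -2.0]
grip_width: 0.015
```

```bash
python3 -c "
from h import *
st();tilt()"
```

```text
10.5 [0.5423 0.0509 0.261 ] -9.26 j [0.08 0.36 0.2  1.46 0.02 1.82] F [-0.3  0.5 -2. ] g 0.015 q [ 0.996 -0.081 -0.023 -0.005]
tilt xy mrad [-45.8  14.4] pitchsum 0.0444 j5 0.0182
```

>>> apply_moves(moves=[[[0,10,-2,-1],[0,20,-3,-2],[0,25,-3,-3],[-2,28,-3,-3],[-4,28,-3,-3],[-5,22,-3,-3],[-3,15,-3,-2],[0,5,0,0],[0,0,0,0],[0,0,0,0]]])

```text
clock: 11.5
eef_pos: [0.5263, -0.1069, 0.2794]
tool_rot: [0.997, 0.074, -0.022, -0.009]
ft_force: [0.2, -0.8, -2.0]
grip_width: 0.0146
```

```bash
python3 -c "
from h import *
st();tilt()"
```

```text
11.5 [ 0.5263 -0.1069  0.2794] 8.51 j [-0.2   0.34  0.22  1.5   0.01  1.22] F [ 0.2 -0.8 -2. ] g 0.0146 q [ 0.997  0.074 -0.022 -0.009]
tilt xy mrad [-45.5  15.3] pitchsum 0.0477 j5 0.0058
```

>>> apply_moves(moves=[[[-20,-7,0,0],[-40,-14,0,0],[-45,-16,0,0],[-20,-7,0,0],[0,0,0,0],[0,0,0,0],[0,0,0,0],[0,0,0,0],[0,0,0,0],[0,0,0,0]]])

```text
clock: 12.5
eef_pos: [0.3965, -0.0756, 0.2832]
tool_rot: [0.997, 0.078, -0.022, -0.01]
ft_force: [-0.1, -0.8, -2.2]
grip_width: 0.0149
```

```bash
python3 -c "
from h import *
st();tilt()"
```

```text
12.5 [ 0.3965 -0.0756  0.2832] 8.97 j [-0.19  0.07 -0.11  1.44  0.01  1.22] F [-0.1 -0.8 -2.2] g 0.0149 q [ 0.997  0.078 -0.022 -0.01 ]
tilt xy mrad [-45.1  17.4] pitchsum 0.0477 j5 0.0084
```

>>> apply_moves(moves=[[[9,3,0,0],[19,7,0,0],[19,7,0,0],[19,7,0,0],[19,7,0,0],[19,7,0,0],[19,7,0,0],[19,7,0,0],[19,7,0,0],[19,7,0,0]]])

```text
clock: 13.5
eef_pos: [0.5976, -0.1161, 0.269]
tool_rot: [0.997, 0.077, -0.022, -0.011]
ft_force: [0.3, 0.1, -1.9]
grip_width: 0.0149
```

```bash
python3 -c "
from h import *
st();tilt()"
```

```text
13.5 [ 0.5976 -0.1161  0.269 ] 8.86 j [-0.2   0.5   0.44  1.56  0.01  1.22] F [ 0.3  0.1 -1.9] g 0.0149 q [ 0.997  0.077 -0.022 -0.011]
tilt xy mrad [-46.1  17.8] pitchsum 0.0487 j5 0.0085
```

>>> apply_moves(moves=[[[-19,-7,0,0],[-40,-14,0,0],[-40,-14,0,0],[-15,-7,0,0],[0,0,0,0],[10,4,0,0],[10,4,0,0],[10,4,0,0],[10,4,0,0],[10,4,0,0]]])

```text
clock: 14.5
eef_pos: [0.5453, -0.1081, 0.2593]
tool_rot: [0.997, 0.076, -0.025, -0.011]
ft_force: [0.6, 0.3, -1.8]
grip_width: 0.0149
```

```bash
python3 -c "
from h import *
st();tilt()"
```

```text
14.5 [ 0.5453 -0.1081  0.2593] 8.76 j [-0.2   0.39  0.24  1.48  0.01  1.22] F [ 0.6  0.3 -1.8] g 0.0149 q [ 0.997  0.076 -0.025 -0.011]
tilt xy mrad [-51.5  18.8] pitchsum 0.0542 j5 0.0082
```

>>> apply_moves(moves=[[[0,0,-50,0],[0,0,-50,0],[0,0,0,0],[0,0,0,0],[0,0,0,0],[0,0,0,0],[0,0,0,0],[0,0,0,0],[0,0,0,0],[0,0,0,0]]])

```text
clock: 15.5
eef_pos: [0.5589, -0.1122, 0.3472]
tool_rot: [0.996, 0.076, -0.033, -0.014]
ft_force: [-1.0, -0.5, -2.2]
grip_width: 0.0147
```

```bash
python3 -c "
from h import *
st();tilt()"
```

```text
15.5 [ 0.5589 -0.1122  0.3472] 8.73 j [-0.2   0.44  0.54  1.74  0.01  1.22] F [-1.  -0.5 -2.2] g 0.0147 q [ 0.996  0.076 -0.033 -0.014]
tilt xy mrad [-68.3  22.1] pitchsum 0.0714 j5 0.008
```

>>> apply_moves(moves=[[[0,0,50,0],[0,0,40,0],[0,0,0,0],[0,0,0,0],[0,0,0,0],[0,0,0,0],[0,0,0,0],[0,0,0,0],[0,0,0,0],[0,0,0,0]]])

```text
clock: 16.5
eef_pos: [0.5582, -0.1113, 0.2672]
tool_rot: [0.997, 0.076, -0.023, -0.011]
ft_force: [0.3, 0.4, -2.7]
grip_width: 0.0146
```

```bash
python3 -c "
from h import *
st();tilt()"
```

```text
16.5 [ 0.5582 -0.1113  0.2672] 8.73 j [-0.2   0.42  0.3   1.5   0.01  1.22] F [ 0.3  0.4 -2.7] g 0.0146 q [ 0.997  0.076 -0.023 -0.011]
tilt xy mrad [-47.7  17.9] pitchsum 0.0503 j5 0.0081
```

Fast downward steps tip the tool by +20 mrad (and fast upward ones tip it back), so slow up then fast down will straighten it.

>>> apply_moves(moves=[[[0,0,-6,0],[0,0,-11,0],[0,0,-11,0],[0,0,-11,0],[0,0,-11,0],[0,0,-11,0],[0,0,-11,0],[0,0,-11,0],[0,0,-11,0],[0,0,-6,0]]])

```text
clock: 17.5
eef_pos: [0.5629, -0.1132, 0.3779]
tool_rot: [0.997, 0.076, -0.021, -0.01]
ft_force: [-0.1, 0.2, -0.5]
grip_width: 0.0152
```

```bash
python3 -c "
from h import *
st();tilt()"
```

```text
17.5 [ 0.5629 -0.1132  0.3779] 8.73 j [-0.2   0.44  0.62  1.8   0.01  1.22] F [-0.1  0.2 -0.5] g 0.0152 q [ 0.997  0.076 -0.021 -0.01 ]
tilt xy mrad [-44.2  17.2] pitchsum 0.0468 j5 0.008
```

>>> apply_moves(moves=[[[0,0,50,0],[0,0,40,0],[0,0,0,0],[0,0,0,0],[0,0,-10,0],[0,0,-11,0],[0,0,-11,0],[0,0,-11,0],[0,0,-11,0],[0,0,-11,0]]])

```text
clock: 18.5
eef_pos: [0.5683, -0.1142, 0.3768]
tool_rot: [0.997, 0.076, -0.005, -0.006]
ft_force: [-0.5, 0.4, -2.5]
grip_width: 0.0146
```

```bash
python3 -c "
from h import *
st();tilt()"
```

```text
18.5 [ 0.5683 -0.1142  0.3768] 8.73 j [-0.2   0.42  0.58  1.75  0.01  1.22] F [-0.5  0.4 -2.5] g 0.0146 q [ 0.997  0.076 -0.005 -0.006]
tilt xy mrad [-11.1  10.4] pitchsum 0.013 j5 0.008
```

Tilt is back to within 5 mrad of what it was at the grasp. Carry the door back gently.

```bash
python3 -c "
from h import *
plan(.5905,.062,.30,-9.5,20,ease=True)"
```

```text
[[0.9, -3.2, 1.4, 0.3], [1.8, -6.3, 2.8, 0.7], [2.5, -9.5, 4.3, 1.0], [2.4, -9.6, 4.3, 1.0], [2.2, -9.6, 4.3, 1.0], [2.0, -9.7, 4.3, 1.0], [1.9, -9.7, 4.3, 1.0], [1.7, -9.7, 4.3, 1.0], [1.5, -9.8, 4.3, 1.0], [1.3, -9.8, 4.3, 1.0], [1.2, -9.8, 4.3, 1.0], [1.0, -9.8, 4.3, 1.0], [0.8, -9.8, 4.3, 1.0], [0.6, -9.8, 4.3, 1.0], [0.5, -9.9, 4.3, 1.0], [0.3, -9.9, 4.3, 1.0], [0.1, -9.9, 4.3, 1.0], [-0.0, -9.9, 4.3, 1.0], [-0.1, -6.6, 2.8, 0.7], [-0.1, -3.3, 1.4, 0.3]] need [ 0.0222  0.1762 -0.0768] -18.2
```

>>> apply_moves(moves=[[[1,-3,1,0.5],[2,-6,2,1],[2.5,-9,3,1],[2.5,-10,4,1],[2,-10,4,1],[2,-10,4,1],[2,-10,4,1],[2,-10,4,1],[2,-10,4,1],[1.5,-10,4,1]]])

```text
clock: 19.5
eef_pos: [0.5856, -0.0188, 0.3532]
tool_rot: [1.0, -0.014, 0.004, -0.004]
ft_force: [-0.5, -0.5, -1.9]
grip_width: 0.0148
```

>>> apply_moves(moves=[[[1,-10,4,1],[1,-10,4,1],[1,-10,4,1],[1,-10,4,1],[0.5,-10,4,1],[0,-10,4,1],[0,-10,4,1],[0,-8,3,1],[0,-4,2,1],[0,0,0,0]]])

```text
clock: 20.5
eef_pos: [0.5973, 0.0737, 0.3191]
tool_rot: [0.995, -0.096, 0.002, -0.006]
ft_force: [-0.7, -0.6, -1.8]
grip_width: 0.015
```

```bash
python3 -c "
from h import *
st();tilt();plan(.5910,.065,.25,-9.5,10)"
```

```text
20.5 [0.5973 0.0737 0.3191] -11.02 j [0.12 0.44 0.46 1.59 0.01 1.88] F [-0.7 -0.6 -1.8] g 0.015 q [ 0.995 -0.096  0.002 -0.006]
tilt xy mrad [ 5.1 10.7] pitchsum -0.0064 j5 0.01
[[-0.5, 1.0, 6.9, -0.2], [-0.5, 1.0, 6.9, -0.2], [-0.5, 1.0, 6.9, -0.2], [-0.5, 1.0, 6.9, -0.2], [-0.5, 1.0, 6.9, -0.2], [-0.5, 1.0, 6.9, -0.2], [-0.5, 1.0, 6.9, -0.2], [-0.5, 1.0, 6.9, -0.2], [-0.5, 1.0, 6.9, -0.2], [-0.5, 1.0, 6.9, -0.2]] need [-0.0063 -0.0087 -0.0691] 1.5
```

>>> apply_moves(moves=[[[-1,3,3,-0.5],[-1,3,6,-0.5],[-1,2,7,-0.5],[0,0,7,0],[0,0,7,0],[0,0,7,0],[0,0,7,0],[0,0,7,0],[0,0,4,0],[0,0,0,0]]])

```text
clock: 21.5
eef_pos: [0.592, 0.0645, 0.2585]
tool_rot: [0.997, -0.083, 0.001, -0.005]
ft_force: [0.6, 0.3, -2.7]
grip_width: 0.0152
```

```bash
python3 - <<'E'
from h import *
st();tilt()
snap('wrist','w5');snap('side','s5')
a=cv2.imread('pics/w5.png')[20:220,130:380];c=cv2.imread('pics/s5.png')[170:290,130:280]
o=np.zeros((600,800,3),np.uint8);o[:400,:500]=cv2.resize(a,(500,400),interpolation=2);o[360:600,500:]=cv2.resize(c,(300,240),interpolation=2)
cv2.imwrite('pics/m5.png',o)
E
```

```text
21.5 [0.592  0.0645 0.2585] -9.52 j [0.1  0.43 0.3  1.44 0.01 1.84] F [ 0.6  0.3 -2.7] g 0.0152 q [ 0.997 -0.083  0.001 -0.005]
tilt xy mrad [3.6 9.9] pitchsum -0.0046 j5 0.0095
```

View pics/m5.png

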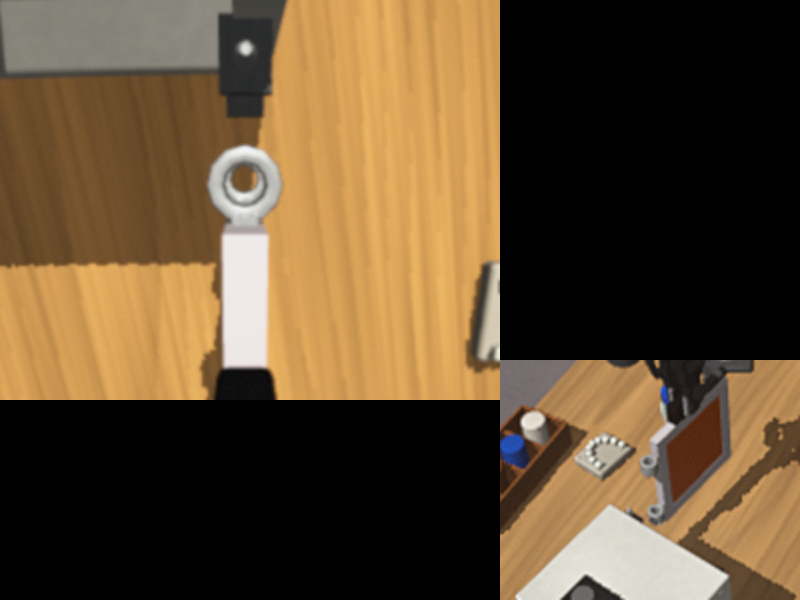

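Wrist: pin tip at (252.8,44), knuckle top centre at (252,111.5), nearly lined up; the side view shows both knuckles on the box side and the door upright. Working out the slide.

```bash
python3 - <<'E'
from h import *
p,y,_=tool()
P=atz('w5',(252.75,44),.161);Kn=atz('w5',(252,111.5),p[2]-.0478)
print('pin w5',P,'w4',atz('w4',(266.5,54),.161),'tri',tri(('w5',(252.75,44)),('w4',(266.5,54))),'kn',Kn,'d kn-tcp',np.linalg.norm(Kn[:2]-p[:2]))
d=(P-Kn)[:2]*1000;c,s=np.cos(y),np.sin(y);print('shift tool',c*d[0]+s*d[1],s*d[0]-c*d[1])
# lower bracket tip vs upper
E
```

```text
pin w5 [0.61347129 0.18693552 0.161     ] w4 [0.61317881 0.1868193  0.161     ] tri (array([0.6131438 , 0.18571082, 0.1676617 ]), [np.float64(0.0001043341245524048), np.float64(0.00010433412455224454)]) kn [0.60510818 0.14070029 0.21152651] d kn-tcp 0.07719707043121608
shift tool 0.6039428760543197 -46.98162875156484
```

>>> apply_moves(moves=[[[0,-3,0,0],[0,-5,0,0],[0,-6,0,0],[0,-6,0,0],[0,-6,0,0],[0,-6,0,0],[0,-6,0,0],[0,-5,0,0],[0,-3,0,0],[0,0,0,0]]])

```text
clock: 22.6
eef_pos: [0.6012, 0.1123, 0.2617]
tool_rot: [0.997, -0.083, 0.004, -0.002]
ft_force: [-0.3, -1.4, -2.0]
grip_width: 0.015
```

```bash
python3 - <<'E'
from h import *
st();tilt()
snap('wrist','w6')
crop('w6',190,50,130,110,6,'w6b')
p,y,_=tool();u=np.array([-np.sin(y),np.cos(y)]);kn=p[:2]+.0772*u
P=np.array([.6133,.1869]);d=(P-kn)*1000;c,s=np.cos(y),np.sin(y);print('kn',kn,'shift tool',c*d[0]+s*d[1],s*d[0]-c*d[1])
print(proj('w6',[[*P,.161],[*P,.061],[*P,.137],[*kn,p[2]-.0478],[*kn,p[2]-.0678],[*kn,p[2]-.1678]]).round(1))
E
```

```text
22.6 [0.6012 0.1123 0.2617] -9.51 j [0.18 0.46 0.35 1.46 0.   1.92] F [-0.3 -1.4 -2. ] g 0.015 q [ 0.997 -0.083  0.004 -0.002]
tilt xy mrad [7.6 3.9] pitchsum -0.0082 j5 0.0024
kn [0.61400314 0.1885772 ] shift tool -0.4160638870531293 1.7703953829515557
[[250.4 111.7]
 [250.4 109.3]
 [250.4 111. ]
 [251.1 111. ]
 [251.  110.3]
 [250.8 108.1]]
```

View pics/w6b.png

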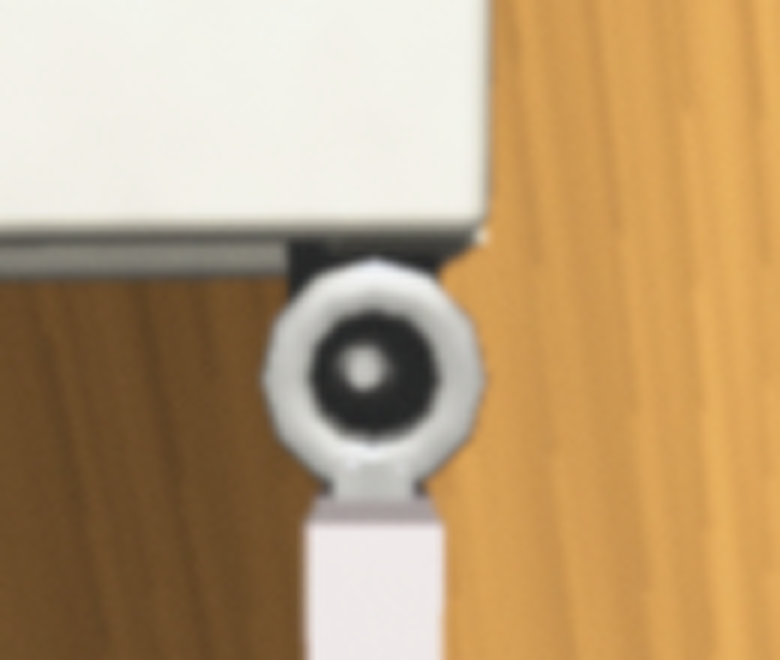

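The pin tip shows inside the bore: pin at (250.5,111.2), ring centre at (252.3,112.7).

```bash
python3 - <<'E'
from h import *
p,y,_=tool()
P=atz('w6',(250.5,111.2),.161);Kn=atz('w6',(252.3,112.7),p[2]-.0478)
d=(P-Kn)[:2]*1000;c,s=np.cos(y),np.sin(y);print(P,Kn,'shift tool',c*d[0]+s*d[1],s*d[0]-c*d[1])
E
```

```text
[0.61343654 0.18727836 0.161     ] [0.61454855 0.18750635 0.21390201] shift tool -1.0589834772878035 0.40876701811305327
```

>>> apply_moves(moves=[[[-0.5,0,0,0],[-0.5,0,1,0],[-0.4,0,3,0],[0,0,4,0],[0,0,4,0],[0,0,4,0],[0,0,4,0],[0,0,3,0],[0,0,1,0],[0,0,0,0]]])

```text
clock: 23.65
eef_pos: [0.6, 0.112, 0.2353]
tool_rot: [0.996, -0.084, 0.004, -0.003]
ft_force: [-0.5, -0.9, -0.1]
grip_width: 0.0151
```

```bash
python3 - <<'E'
from h import *
st();tilt()
p,y,_=tool();u=np.array([-np.sin(y),np.cos(y)]);kn=p[:2]+.0772*u
P=np.array([.6134,.1871]);d=(P-kn)*1000;c,s=np.cos(y),np.sin(y);print('kn',kn,'shift tool',c*d[0]+s*d[1],s*d[0]-c*d[1])
im=cams.camera('wrist')['color'];cv2.imwrite('pics/w7.png',im[:,:,::-1])
g=cv2.cvtColor(im[90:135,230:275],cv2.COLOR_RGB2GRAY)
print('bore dark centroid');m=g<70;n,l,stt,cc=cv2.connectedComponentsWithStats(m.astype(np.uint8));print([(stt[i].tolist(),(cc[i]+[230,90]).round(1).tolist()) for i in range(1,n) if stt[i][4]>15])
E
```

```text
23.65 [0.6    0.112  0.2353] -9.62 j [0.18 0.46 0.29 1.39 0.   1.92] F [-0.5 -0.9 -0.1] g 0.0151 q [ 0.996 -0.084  0.004 -0.003]
tilt xy mrad [7.7 5.3] pitchsum -0.0085 j5 0.0038
kn [0.61284867 0.18814218] shift tool 0.7176644554595123 0.9354413530843383
bore dark centroid
[([7, 0, 31, 9, 135], [250.8, 92.2]), ([12, 12, 20, 20, 263], [251.8, 111.8])]
```

>>> apply_moves(moves=[[[-0.5,0,1,0],[0,0,2,0],[0,0,2,0],[0,0,2,0],[0,0,2,0],[0,0,2,0],[0,0,2,0],[0,0,2,0],[0,0,1,0],[0,0,0,0]]])

```text
clock: 24.7
eef_pos: [0.5998, 0.1119, 0.2185]
tool_rot: [0.996, -0.084, 0.004, -0.003]
ft_force: [-0.5, -2.4, -1.0]
grip_width: 0.0144
```

```bash
python3 - <<'E'
from h import *
st();tilt();print(np.round(telemetry.get_obs()['ft_torque'],3))
p,y,_=tool();u=np.array([-np.sin(y),np.cos(y)]);kn=p[:2]+.0772*u;print(kn)
E
```

```text
24.7 [0.5998 0.1119 0.2185] -9.63 j [0.18 0.47 0.25 1.35 0.   1.92] F [-0.5 -2.4 -1. ] g 0.0144 q [ 0.996 -0.084  0.004 -0.003]
tilt xy mrad [8.6 4.9] pitchsum -0.0093 j5 0.0032
[-0.574  0.108 -0.001]
[0.61266276 0.18801919]
```

>>> apply_moves(moves=[[[0,0.5,1,0],[0,0.3,2,0],[0,0,2,0],[0,0,2,0],[0,0,1,0],[0,0,1,0],[0,0,1,0],[0,0,0.5,0],[0,0,0,0],[0,0,0,0]]])

```text
clock: 25.7
eef_pos: [0.5998, 0.1117, 0.207]
tool_rot: [0.996, -0.084, 0.004, -0.003]
ft_force: [1.2, -1.8, -1.9]
grip_width: 0.015
```

```bash
python3 - <<'E'
from h import *
st();tilt();print(np.round(telemetry.get_obs()['ft_torque'],3))
E
```

```text
25.7 [0.5998 0.1117 0.207 ] -9.61 j [0.18 0.47 0.23 1.32 0.   1.92] F [ 1.2 -1.8 -1.9] g 0.015 q [ 0.996 -0.084  0.004 -0.003]
tilt xy mrad [8.6 6.1] pitchsum -0.0096 j5 0.0044
[-0.489  0.064  0.041]
```

>>> apply_moves(moves=[[[0,0.3,0.5,0],[0,0,0.5,0],[0,0,0.5,0],[0,0,0.5,0],[0,0,0.3,0],[0,0,0,0],[0,0,0,0],[0,0,0,0],[0,0,0,0],[0,0,0,0]]])

```text
clock: 26.7
eef_pos: [0.5998, 0.1116, 0.2052]
tool_rot: [0.996, -0.084, 0.004, -0.004]
ft_force: [0.5, -2.1, -0.7]
grip_width: 0.0149
```

```bash
python3 - <<'E'
from h import *
snap('side','s8');snap('wrist','w8');st();tilt()
a=cv2.imread('pics/w8.png')[50:160,190:320];c=cv2.imread('pics/s8.png')[170:310,150:300]
o=np.zeros((500,800,3),np.uint8);o[:338,:400]=cv2.resize(a,(400,338),interpolation=2);o[:373,400:]=cv2.resize(c,(400,373),interpolation=2)
cv2.imwrite('pics/m8.png',o)
P=[.6134,.1871];print(proj('s8',[[*P,z] for z in(.137,.157,.161,.037,.057)]).round(1).tolist())
E
```

```text
26.8 [0.5998 0.1116 0.2052] -9.6 j [0.18 0.47 0.23 1.32 0.   1.92] F [-0.3 -1.4 -1.5] g 0.0148 q [ 0.996 -0.084  0.004 -0.004]
tilt xy mrad [9.4 6.7] pitchsum -0.0104 j5 0.0049
[[193.6, 250.5], [192.7, 245.7], [192.6, 244.7], [197.6, 272.6], [196.8, 268.4]]
```

View pics/m8.png

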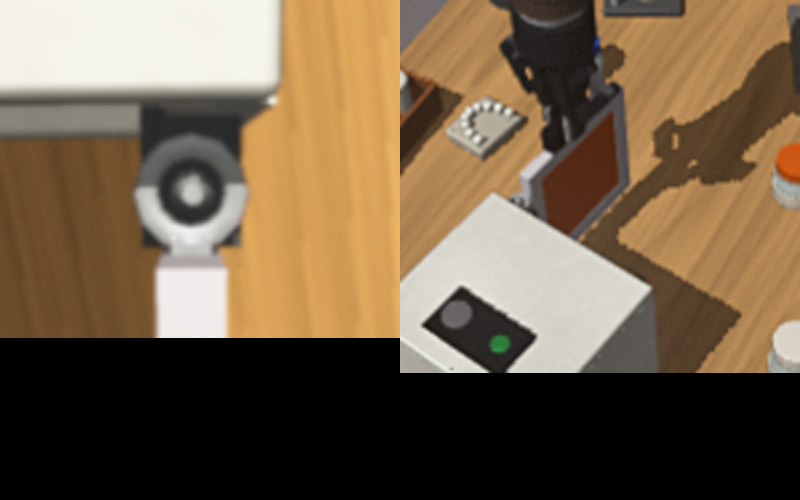

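The pin stands centred in the upper knuckle's bore and the door is upright and square to the front. I'll lower the last millimetre or two until contact.

>>> apply_moves(moves=[[[0,0,0.5,0],[0,0,0.5,0],[0,0,0.5,0],[0,0,0.3,0],[0,0,0,0],[0,0,0,0],[0,0,0,0],[0,0,0,0],[0,0,0,0],[0,0,0,0]]])

```text
clock: 27.8
eef_pos: [0.5999, 0.1114, 0.205]
tool_rot: [0.996, -0.084, 0.005, -0.004]
ft_force: [-2.1, -2.8, 1.2]
grip_width: 0.015
```

```bash
python3 - <<'E'
from h import *
st();tilt();print(np.round(telemetry.get_obs()['ft_torque'],3))
E
```

```text
27.8 [0.5999 0.1114 0.205 ] -9.59 j [0.18 0.47 0.23 1.31 0.   1.92] F [-2.1 -2.8  1.2] g 0.015 q [ 0.996 -0.084  0.005 -0.004]
tilt xy mrad [10.9  7. ] pitchsum -0.012 j5 0.0049
[-0.477  0.438  0.103]
```

Seated: z stopped at 0.205 and the vertical force turned upward. Release and rise.

>>> apply_moves(moves=[[[0,0,0,0],[0,0,0,0],[0,0,0,0],[0,0,0,0],[0,0,0,0],[0,0,-3,0],[0,0,-6,0],[0,0,-10,0],[0,0,-12,0],[0,0,-12,0]]], hand=0.0)

```text
clock: 28.8
eef_pos: [0.5996, 0.1133, 0.2491]
tool_rot: [0.997, -0.083, 0.004, -0.006]
ft_force: [1.3, -0.7, -0.0]
grip_width: 0.0424
```

```bash
python3 - <<'E'
from h import *
snap('wrist','w9');st();tilt()
E
```

```text
28.85 [0.6007 0.1135 0.2518] -9.5 j [0.18 0.45 0.32 1.42 0.01 1.92] F [-0.2  0.8  1.5] g 0.0425 q [ 0.997 -0.083  0.007 -0.006]
tilt xy mrad [14.2 11.6] pitchsum -0.0161 j5 0.0088
```

>>> apply_moves(moves=[[[0,0,-2,-8.5],[0,0,-1,-8.5],[0,0,-1,-8.5],[0,0,0,-8.5],[0,0,0,-8.5],[0,0,0,-8.5],[0,0,0,-8.5],[0,0,0,-8.5],[0,0,0,-8.5],[0,0,0,-8.5]]], hand=-0.1)

```text
clock: 29.85
eef_pos: [0.6032, 0.1137, 0.2643]
tool_rot: [0.784, 0.62, 0.015, 0.003]
ft_force: [-0.0, 0.3, -0.3]
grip_width: 0.0381
```

>>> apply_moves(moves=[[[0,0,0,-8.5],[0,0,0,-8.5],[0,0,0,-8.5],[0,0,0,-8.5],[0,0,0,-8.5],[0,0,0,-8.5],[0,0,0,-8.5],[0,0,0,-8.5],[0,0,0,-8.5],[0,0,0,-8.5]]])

```text
clock: 30.85
eef_pos: [0.6047, 0.1137, 0.2703]
tool_rot: [0.151, 0.988, 0.01, 0.016]
ft_force: [-0.1, 0.2, -0.5]
grip_width: 0.0384
```

```bash
python3 - <<'E'
from h import *
snap('wrist','w10');snap('side','s10');st();tilt()
a=cv2.imread('pics/w10.png');c=cv2.imread('pics/s10.png')[170:310,150:300]
o=np.zeros((384,800,3),np.uint8);o[:,:400]=a[:,56:456];o[:373,400:]=cv2.resize(c,(400,373),interpolation=2)
cv2.imwrite('pics/m10.png',o)
P=np.array([.6134,.1871])
for th in(-99.5,-97,-102):
    t=np.radians(th);u=np.array([np.cos(t),np.sin(t)]);print(th,proj('w10',[[*(P+.078*u),.212],[*(P+.160*u),.182],[*(P+.012*u),.182]]).round(1).tolist())
E
```

```text
30.95 [0.6047 0.1137 0.2703] 162.26 j [ 0.18  0.44  0.35  1.44  0.01 -1.08] F [-0.   0.1  0.6] g 0.0383 q [0.154 0.988 0.01  0.016]
tilt xy mrad [34.8 15.8] pitchsum -0.0371 j5 0.0093
-99.5 [[259.0, 211.4], [244.4, 90.6], [268.7, 265.3]]
-97 [[254.2, 212.0], [234.8, 92.3], [268.1, 265.4]]
-102 [[263.7, 210.9], [254.0, 89.4], [269.2, 265.2]]
```

View pics/m10.png

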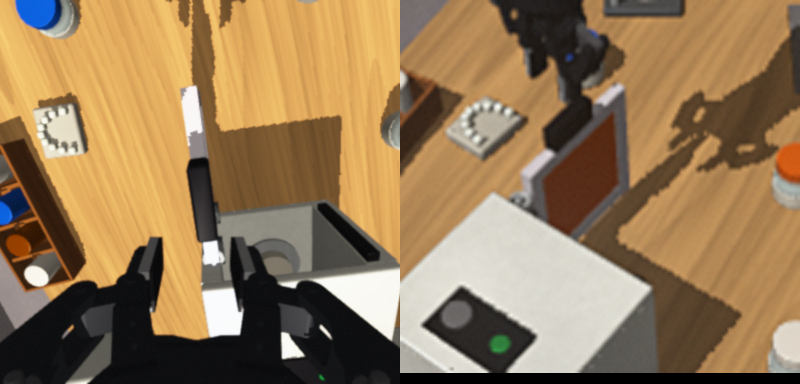

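The door hangs square open: free end at (245,90) against a predicted (244,91) for -99.5°. Straddle the bar loosely and lead it shut.

```bash
cat >> h.py <<'E'
PIN=np.array([.6134,.1871])
def arc(th0,th1,n,z,inset=0.):
    # rows leading the bar from th0 to th1 (deg, clockwise), starting from the current pose
    p,y,o=tool(); q=p.copy(); R=[]
    for i in range(1,n+1):
        t=np.radians(th0+(th1-th0)*i/n); u=np.array([np.cos(t),np.sin(t)]); nrm=np.array([-u[1],u[0]])
        tgt=np.r_[PIN+.078*u-inset*nrm,p[2]+(z-p[2])*i/n]; s=(tgt-q)*1000; c,k=np.cos(y),np.sin(y)
        ny=t+1.5*np.pi; dy=(ny-y+np.pi)%(2*np.pi)-np.pi; dy=dy/1 if i>1 else dy
        R.append([round(float(v),1) for v in(c*s[0]+k*s[1],k*s[0]-c*s[1],-s[2],-np.degrees(dy))]); y+=dy; q=tgt
    print(R)
def where():
    p,y,_=tool(); d=p[:2]-PIN; print('bar angle of tool',np.degrees(np.arctan2(d[1],d[0])).round(1),'r',np.hypot(*d).round(4),'jaw angle',(np.degrees(y)-270).round(1))
E
python3 -c "
from h import *
plan(.6005,.1102,.214,170.5,8,ease=True)"
```

```text
[[0.2, -0.3, 3.1, -0.5], [0.3, -0.5, 6.3, -0.9], [0.5, -0.8, 9.4, -1.4], [0.5, -0.7, 9.4, -1.4], [0.5, -0.7, 9.4, -1.4], [0.6, -0.7, 9.4, -1.4], [0.4, -0.5, 6.3, -0.9], [0.2, -0.2, 3.1, -0.5]] need [-0.0042 -0.0035 -0.0563] 8.2
```

>>> apply_moves(moves=[[[1,-1,4,-1],[1,-1,6,-1.5],[1,-1,8,-1.5],[0.5,-0.5,8,-1.5],[0,0,8,-1.5],[0,0,8,-1],[0,0,6,0],[0,0,4,0],[0,0,0,0],[0,0,0,0]]])

```text
clock: 31.95
eef_pos: [0.6011, 0.1118, 0.2122]
tool_rot: [0.083, 0.996, 0.009, 0.015]
ft_force: [0.2, 0.6, -0.2]
grip_width: 0.0385
```

```bash
python3 -c "
from h import *
st();tilt();where();plan(.6005,.1102,.214,170.5,3)"
```

```text
31.95 [0.6011 0.1118 0.2122] 170.47 j [ 0.18  0.45  0.21  1.3   0.01 -1.22] F [ 0.2  0.6 -0.2] g 0.0385 q [0.083 0.996 0.009 0.015]
tilt xy mrad [32.2 15.3] pitchsum -0.0345 j5 0.0093
bar angle of tool -99.3 r 0.0763 jaw angle -99.5
[[0.1, -0.6, -0.6, -0.0], [0.1, -0.6, -0.6, -0.0], [0.1, -0.6, -0.6, -0.0]] need [-0.0006 -0.0016  0.0018] 0.0
```

Narrow the jaws to about 24 mm, then start the arc.

>>> apply_moves(moves=[[[0,-0.6,-1,0],[0,-0.6,-1,0],[0,-0.5,0,0],[0,0,0,0],[0,0,0,0],[0,0,0,0],[0,0,0,0],[0,0,0,0],[0,0,0,0],[0,0,0,0]]], hand=-0.43)

```text
clock: 32.95
eef_pos: [0.6017, 0.1101, 0.2162]
tool_rot: [0.083, 0.996, 0.009, 0.017]
ft_force: [0.1, -0.3, 0.4]
grip_width: 0.0245
```

```bash
python3 -c "
from h import *
st();tilt();where();arc(-99.5,-139.5,10,.214)"
```

```text
32.95 [0.6017 0.1101 0.2162] 170.46 j [ 0.18  0.45  0.22  1.3   0.01 -1.23] F [ 0.1 -0.3  0.4] g 0.0245 q [0.083 0.996 0.009 0.017]
tilt xy mrad [35.7 15.9] pitchsum -0.0379 j5 0.0094
bar angle of tool -98.6 r 0.0779 jaw angle -99.5
[[6.6, 0.1, 0.2, 4.0], [5.4, 0.2, 0.2, 4.0], [5.4, 0.2, 0.2, 4.0], [5.4, 0.2, 0.2, 4.0], [5.4, 0.2, 0.2, 4.0], [5.4, 0.2, 0.2, 4.0], [5.4, 0.2, 0.2, 4.0], [5.4, 0.2, 0.2, 4.0], [5.4, 0.2, 0.2, 4.0], [5.4, 0.2, 0.2, 4.0]]
```

>>> apply_moves(moves=[[[3,0,0,2],[5.5,0.2,0,4],[5.5,0.2,0,4],[5.5,0.2,0,4],[5.5,0.2,0,4],[5.5,0.2,0,4],[5.5,0.2,0,4],[5.5,0.2,0,4],[5.5,0.2,0,4],[3,0,0,2]]])

```text
clock: 33.95
eef_pos: [0.5662, 0.1277, 0.2163]
tool_rot: [0.401, 0.915, 0.012, 0.025]
ft_force: [6.1, -4.5, -3.2]
grip_width: 0.024
```

```bash
python3 -c "
from h import *
st();tilt();where();arc(-136,-172,10,.214)"
```

```text
33.95 [0.5662 0.1277 0.2163] 132.65 j [ 0.23  0.37  0.1   1.25 -0.01 -0.52] F [ 6.1 -4.5 -3.2] g 0.024 q [0.401 0.915 0.012 0.025]
tilt xy mrad [56.1  2.3] pitchsum -0.0552 j5 -0.0103
bar angle of tool -128.4 r 0.0759 jaw angle -137.4
[[14.8, -3.0, 0.2, 2.2], [4.9, 0.2, 0.2, 3.6], [4.9, 0.2, 0.2, 3.6], [4.9, 0.2, 0.2, 3.6], [4.9, 0.2, 0.2, 3.6], [4.9, 0.2, 0.2, 3.6], [4.9, 0.2, 0.2, 3.6], [4.9, 0.2, 0.2, 3.6], [4.9, 0.2, 0.2, 3.6], [4.9, 0.2, 0.2, 3.6]]
```

>>> apply_moves(moves=[[[1,0,0,-1],[1,0,0,-1],[1,0,0,-1],[0,0,0,0],[0,0,0,0],[0,0,0,0],[0,0,0,0],[0,0,0,0],[0,0,0,0],[0,0,0,0]]])

```text
clock: 34.95
eef_pos: [0.567, 0.1266, 0.216]
tool_rot: [0.378, 0.925, 0.01, 0.029]
ft_force: [2.4, -2.6, -0.7]
grip_width: 0.0242
```

```bash
python3 - <<'E'
from h import *
st();tilt();where();print(np.round(telemetry.get_obs()['ft_torque'],2))
for n in('side','wrist','top'): snap(n,n[0]+'11')
for th in(-110,-120,-125,-130,-135):
    t=np.radians(th);u=np.array([np.cos(t),np.sin(t)]);print(th,proj('w11',[[*(PIN+.160*u),.182],[*(PIN+.108*u),.212]]).round(0).tolist(),proj('s11',[[*(PIN+.160*u),.182]]).round(0).tolist())
E
```

```text
34.95 [0.567  0.1266 0.216 ] 135.61 j [ 0.23  0.37  0.1   1.24 -0.02 -0.57] F [ 2.4 -2.6 -0.7] g 0.0242 q [0.378 0.925 0.01  0.029]
tilt xy mrad [61.8 -4.5] pitchsum -0.0592 j5 -0.0184
bar angle of tool -127.5 r 0.0762 jaw angle -134.4
[-0.52 -0.47 -0.03]
-110 [[153.0, 119.0], [183.0, 220.0]] [[238.0, 207.0]]
-120 [[198.0, 101.0], [217.0, 209.0]] [[245.0, 213.0]]
-125 [[223.0, 96.0], [235.0, 206.0]] [[247.0, 216.0]]
-130 [[249.0, 92.0], [254.0, 204.0]] [[250.0, 220.0]]
-135 [[275.0, 91.0], [273.0, 204.0]] [[252.0, 224.0]]
```

```bash
python3 - <<'E'
from h import *
a=cv2.imread('pics/w11.png')[40:330,110:400];b=cv2.imread('pics/s11.png')[160:310,150:300];c=cv2.imread('pics/t11.png')[120:220,100:220]
o=np.zeros((600,800,3),np.uint8);o[:400,:400]=cv2.resize(a,(400,400),interpolation=2);o[:400,400:]=cv2.resize(b,(400,400),interpolation=2);o[400:,:240]=cv2.resize(c,(240,200),interpolation=2)
cv2.imwrite('pics/m11.png',o)
E
```

```text
(no output)
```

View pics/m11.png

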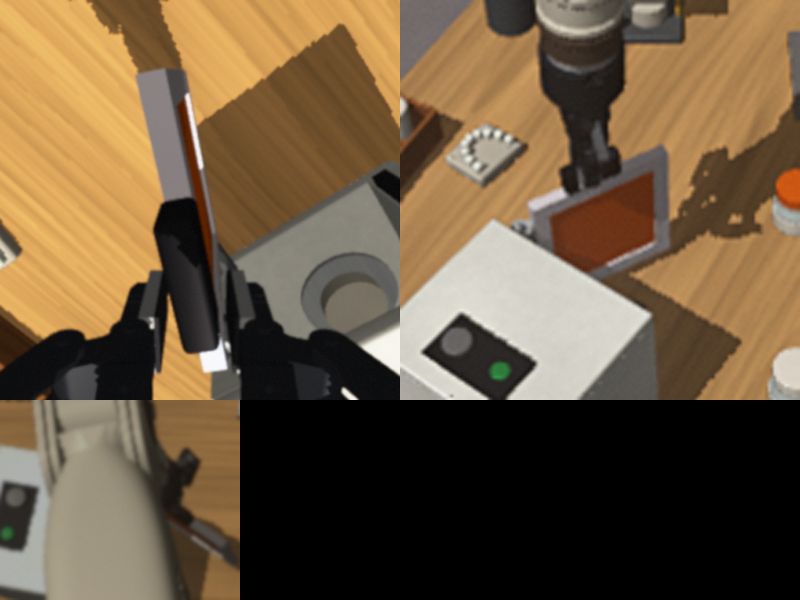

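The wrist picture shows the door being led shut, now at about -126° with its free end at (230,92). The jaws are turned a few degrees ahead of the bar, and the box side is clear. I'll go on with less turn per row.

>>> apply_moves(moves=[[[4,-0.5,0,1],[6,-0.5,0,3],[6,-0.5,0,3.5],[6,-0.5,0,4],[6,-0.5,0,4],[4,0,0,3],[0,0,0,0],[0,0,0,0],[0,0,0,0],[0,0,0,0]]])

```text
clock: 36.1
eef_pos: [0.5541, 0.1408, 0.2167]
tool_rot: [0.532, 0.846, 0.012, 0.042]
ft_force: [3.2, -2.8, -1.0]
grip_width: 0.0238
```

```bash
cat >> h.py <<'E'
def door(f,col='w'):
    # door angle from the orange/door free end in the wrist picture is read by matching the projected top edge; crude: bright-to-wood search skipped
    pass
E
python3 - <<'E'
from h import *
st();tilt();where();print(np.round(telemetry.get_obs()['ft_torque'],2))
snap('side','s12')
im=cv2.imread('pics/s12.png');b=im.astype(int)
m=((b[:,:,2]>70)&(b[:,:,1]<.52*b[:,:,2])&(b[:,:,0]<.45*b[:,:,1]*2)).astype(np.uint8);m[:160]=0;m[330:]=0
n,l,s,c=cv2.connectedComponentsWithStats(m)
for i in range(1,n):
    if s[i][4]>100: print('orange',s[i].tolist(),c[i].round(0))
def panel(th,z0=.042,z1=.162):
    t=np.radians(th);u=np.array([np.cos(t),np.sin(t)]);return proj('s12',[[*(PIN+r*u),z] for r,z in((.03,z1),(.142,z1),(.142,z0))]).round(0).tolist()
for th in(-115,-126,-135,-145,-155,-165): print(th,panel(th))
E
```

```text
36.1 [0.5541 0.1408 0.2167] 115.7 j [ 0.27  0.34  0.06  1.21 -0.05 -0.18] F [ 3.2 -2.8 -1. ] g 0.0238 q [0.532 0.846 0.012 0.042]
tilt xy mrad [ 83.5 -25.1] pitchsum -0.0738 j5 -0.0466
bar angle of tool -142.0 r 0.0752 jaw angle -154.3
[-0.53 -0.59  0.01]
orange [119, 220, 12, 15, 111] [124. 225.]
orange [291, 224, 16, 14, 185] [299. 230.]
orange [207, 236, 44, 30, 930] [231. 250.]
-115 [[202.0, 239.0], [237.0, 218.0], [239.0, 246.0]]
-126 [[203.0, 240.0], [242.0, 225.0], [244.0, 252.0]]
-135 [[204.0, 241.0], [245.0, 230.0], [247.0, 258.0]]
-145 [[204.0, 243.0], [247.0, 238.0], [249.0, 265.0]]
-155 [[204.0, 245.0], [248.0, 245.0], [249.0, 272.0]]
-165 [[204.0, 246.0], [247.0, 253.0], [248.0, 280.0]]
```

>>> apply_moves(moves=[[[5,-1,0,0],[5,-1,0,0],[5,-1,0,1],[5,-1,0,2],[5,-1,0,2],[5,-1,0,2],[5,-1,0,2.5],[5,-1,0,2.5],[5,-1,0,2.5],[4,-1,0,2.5]]])

```text
clock: 37.15
eef_pos: [0.5293, 0.1817, 0.216]
tool_rot: [0.657, 0.753, 0.018, 0.044]
ft_force: [1.4, -0.6, -0.3]
grip_width: 0.0243
```

```bash
cat >> h.py <<'E'
def orange(f):
    b=cv2.imread(f'pics/{f}.png').astype(int)
    m=((b[:,:,2]>60)&(b[:,:,1]<.52*b[:,:,2])).astype(np.uint8);m[:160]=0;m[330:]=0;m[:,:180]=0;m[:,270:]=0
    n,l,s,c=cv2.connectedComponentsWithStats(m); print('orange',[s[i].tolist() for i in range(1,n) if s[i][4]>60])
    for th in(-145,-155,-165,-175,-185,-189.5):
        t=np.radians(th);u=np.array([np.cos(t),np.sin(t)]);print(th,proj(f,[[*(PIN+r*u),z] for r,z in((.03,.162),(.142,.162),(.16,.182))]).round(0).tolist())
E
python3 - <<'E'
from h import *
st();tilt();where();snap('side','s13');orange('s13')
E
```

```text
37.15 [0.5293 0.1817 0.216 ] 97.8 j [ 0.36  0.32  0.02  1.2  -0.06  0.22] F [ 1.4 -0.6 -0.3] g 0.0243 q [0.657 0.753 0.018 0.044]
tilt xy mrad [ 90.2 -29.8] pitchsum -0.0741 j5 -0.0598
bar angle of tool -176.4 r 0.0843 jaw angle -172.2
orange [[205, 250, 42, 36, 401]]
-145 [[204.0, 243.0], [247.0, 238.0], [254.0, 232.0]]
-155 [[204.0, 245.0], [248.0, 245.0], [255.0, 240.0]]
-165 [[204.0, 246.0], [247.0, 253.0], [253.0, 249.0]]
-175 [[203.0, 248.0], [244.0, 261.0], [250.0, 258.0]]
-185 [[202.0, 249.0], [239.0, 268.0], [245.0, 266.0]]
-189.5 [[201.0, 250.0], [236.0, 271.0], [242.0, 270.0]]
```

>>> apply_moves(moves=[[[1.5,0.5,0,1.5],[1.7,0.5,0,1.5],[1.7,0.5,0,1.5],[1.7,0.5,0,1.5],[1.7,0.5,0,1.5],[1.7,0.5,0,1.5],[1.7,0.5,0,1.5],[1.7,0.5,0,1.5],[1.5,0,0,1],[1.5,0,0,1]]])

```text
clock: 38.2
eef_pos: [0.5285, 0.2028, 0.2157]
tool_rot: [0.747, 0.664, 0.023, 0.035]
ft_force: [-0.2, -0.6, 0.2]
grip_width: 0.0244
```

```bash
python3 - <<'E'
from h import *
st();tilt();where();snap('side','s14');orange('s14')
E
```

```text
38.2 [0.5285 0.2028 0.2157] 83.29 j [ 0.39  0.34  0.05  1.22 -0.05  0.51] F [-0.2 -0.6  0.2] g 0.0244 q [0.747 0.664 0.023 0.035]
tilt xy mrad [ 81.  -22.8] pitchsum -0.0663 j5 -0.0521
bar angle of tool 169.5 r 0.0864 jaw angle -186.7
orange []
-145 [[204.0, 243.0], [247.0, 238.0], [254.0, 232.0]]
-155 [[204.0, 245.0], [248.0, 245.0], [255.0, 240.0]]
-165 [[204.0, 246.0], [247.0, 253.0], [253.0, 249.0]]
-175 [[203.0, 248.0], [244.0, 261.0], [250.0, 258.0]]
-185 [[202.0, 249.0], [239.0, 268.0], [245.0, 266.0]]
-189.5 [[201.0, 250.0], [236.0, 271.0], [242.0, 270.0]]
```

>>> apply_moves(moves=[[[1,0,0,1],[1,0,0,1],[1,0,0,1],[1,0,0,0],[1,0,0,0],[1,0,0,0],[1,0,0,0],[1,0,0,0],[1,0,0,0],[1,0,0,0]]])

```text
clock: 39.25
eef_pos: [0.529, 0.2058, 0.2155]
tool_rot: [0.767, 0.64, 0.018, 0.04]
ft_force: [-1.2, -5.2, 1.8]
grip_width: 0.0243
```

```bash
python3 - <<'E'
from h import *
st();tilt();where();snap('side','s15');snap('wrist','w15');crop('w15',130,40,250,190,3,'w15b')
for th in(-183,-186,-189.5,-191):
    t=np.radians(th);u=np.array([np.cos(t),np.sin(t)]);n=np.array([-u[1],u[0]])
    print(th,proj('w15',[[*(PIN+.160*u),.182],[*(PIN+.160*u+.006*n),.182],[*(PIN+.160*u-.006*n),.182]]).round(1).tolist())
E
```

```text
39.25 [0.529  0.2058 0.2155] 79.74 j [ 0.4   0.35  0.06  1.23 -0.07  0.58] F [-1.2 -5.2  1.8] g 0.0243 q [0.767 0.64  0.018 0.04 ]
tilt xy mrad [ 78.5 -38.3] pitchsum -0.0572 j5 -0.0662
bar angle of tool 167.5 r 0.0865 jaw angle -190.3
-183 [[207.3, 113.7], [196.4, 115.2], [218.4, 112.2]]
-186 [[222.8, 112.1], [211.7, 112.9], [234.1, 111.2]]
-189.5 [[241.2, 111.2], [229.9, 111.4], [252.5, 111.1]]
-191 [[249.1, 111.2], [237.8, 111.1], [260.4, 111.4]]
```

Force rose to 5 N and the tool stopped advancing, so the door is against its stop. I've used all 12 views, so I'll check the free end numerically.

```bash
python3 - <<'E'
from h import *
im=cv2.imread('pics/w15.png')
for r in(100,106,110,114,120,130): print(r,[ '%d,%d,%d'%tuple(im[r,c][::-1]) for c in range(210,275,4)])
P=lambda th,x,y,z:proj('w15',[[*(PIN+x*np.array([np.cos(th),np.sin(th)])+y*np.array([-np.sin(th),np.cos(th)])),z]])[0].round(0)
t=np.radians(-189.5);print('row130-ish x',[ (x,P(t,x,.006,.182).tolist(),P(t,x,-.006,.182).tolist()) for x in(.16,.14,.12)],'box front edge roof',proj('w15',[[*(PIN+np.array([np.cos(t),np.sin(t)])*x-.016*np.array([-np.sin(t),np.cos(t)])),.18] for x in(.1,.14,.17)]).round(0).tolist())
E
```

```text
100 ['94,67,37', '92,66,35', '93,66,36', '95,67,36', '97,68,38', '98,69,37', '95,71,46', '77,73,73', '74,71,71', '77,72,72', '78,73,72', '67,48,27', '8,8,8', '8,7,7', '43,42,40', '112,109,101', '226,223,209']
106 ['99,70,37', '102,73,41', '100,71,38', '98,69,36', '100,71,38', '179,164,154', '230,223,223', '231,224,223', '232,226,224', '233,227,227', '232,226,225', '23,20,16', '10,8,9', '10,10,10', '15,14,14', '111,109,100', '227,225,211']
110 ['97,68,36', '94,66,35', '96,69,38', '96,67,38', '97,69,38', '185,169,159', '234,228,227', '233,227,226', '234,227,227', '235,229,228', '235,229,228', '20,20,19', '13,13,13', '11,10,11', '13,14,12', '113,110,102', '228,227,213']
114 ['94,67,37', '93,65,35', '93,65,35', '92,64,35', '91,64,35', '173,155,145', '233,227,226', '234,227,227', '234,228,227', '235,229,228', '235,228,228', '20,21,19', '12,12,11', '12,12,11', '13,13,12', '114,111,102', '228,226,212']
120 ['93,66,37', '94,67,36', '95,68,36', '95,68,37', '95,66,37', '160,142,132', '233,227,226', '234,227,227', '234,227,226', '235,228,227', '235,228,227', '25,23,22', '12,12,10', '12,13,12', '13,12,13', '113,110,101', '227,225,211']
130 ['105,76,41', '106,75,40', '108,76,42', '106,75,41', '105,74,39', '130,103,80', '233,227,226', '234,226,227', '234,227,227', '234,228,227', '234,228,227', '93,72,53', '81,58,33', '87,62,34', '92,90,82', '115,111,102', '228,227,213']
row130-ish x [(0.16, [230.0, 111.0], [253.0, 111.0]), (0.14, [231.0, 148.0], [253.0, 148.0]), (0.12, [233.0, 182.0], [253.0, 182.0])] box front edge roof [[270.0, 211.0], [271.0, 147.0], [271.0, 91.0]]
```

The white frame spans columns 230–252 against 230–252.5 predicted for fully shut, touching the black stop strip (254–266). Let go and rise clear.

>>> apply_moves(moves=[[[0,0,0,0],[0,0,0,0],[0,0,0,0],[-2,0,0,0],[0,0,-4,0],[0,0,-8,0],[0,0,-12,0],[0,0,-15,0],[0,0,-15,0],[0,0,-10,0]]], hand=-0.15)

```text
clock: 40.35
eef_pos: [0.5231, 0.2092, 0.284]
tool_rot: [0.766, 0.641, 0.02, 0.037]
ft_force: [0.9, -0.4, 0.3]
grip_width: 0.0362
```

>>> apply_moves(moves=[[[0,0,-10,0],[0,0,-10,0],[0,0,-10,0],[0,0,-5,0],[0,0,0,0],[0,0,0,0],[0,0,0,0],[0,0,0,0],[0,0,0,0],[0,0,0,0]]])

```text
clock: 41.35
eef_pos: [0.52, 0.2105, 0.3224]
tool_rot: [0.766, 0.641, 0.02, 0.037]
ft_force: [0.3, -0.4, 0.3]
grip_width: 0.036
```

```bash
python3 - <<'E'
from h import *
st();snap('wrist','w16')
im=cv2.imread('pics/w16.png')
t=np.radians(-189.5);u=np.array([np.cos(t),np.sin(t)]);n=np.array([-u[1],u[0]])
for x in(.155,.13,.03):
    a,b,c=proj('w16',[[*(PIN+x*u+.006*n),.182],[*(PIN+x*u-.006*n),.182],[*(PIN+x*u-.016*n),.18]]);r=int(a[1])
    g=im[r].mean(1);print(x,a.round(1),b.round(1),c.round(1),[(k,int(g[k])) for k in range(int(min(a[0],b[0]))-10,int(c[0])+8,2)])
th=proj('w16',[[*(PIN+.155*np.array([np.cos(np.radians(-187.5)),np.sin(np.radians(-187.5))])+.006*n),.182]]);print('at -187.5',th.round(1))
E
```

```text
41.35 [0.52   0.2105 0.3224] 79.86 j [ 0.42  0.3   0.27  1.48 -0.06  0.59] F [ 0.3 -0.4  0.3] g 0.036 q [0.766 0.641 0.02  0.037]
0.155 [237.7 114.3] [251.  114.1] [262.  113.7] [(227, 68), (229, 68), (231, 70), (233, 72), (235, 71), (237, 138), (239, 231), (241, 235), (243, 235), (245, 236), (247, 236), (249, 233), (251, 139), (253, 16), (255, 10), (257, 12), (259, 16), (261, 93), (263, 204), (265, 236), (267, 237)]
0.13 [238.6 141.5] [251.3 141.4] [262.  140.9] [(228, 75), (230, 74), (232, 74), (234, 75), (236, 74), (238, 126), (240, 229), (242, 234), (244, 235), (246, 235), (248, 235), (250, 232), (252, 123), (254, 70), (256, 70), (258, 69), (260, 78), (262, 149), (264, 225), (266, 236), (268, 237)]
0.03 [241.4 233.6] [252.6 233.6] [261.8 232.6] [(231, 150), (233, 153), (235, 154), (237, 156), (239, 111), (241, 70), (243, 201), (245, 230), (247, 230), (249, 230), (251, 230), (253, 200), (255, 67), (257, 48), (259, 37), (261, 69), (263, 174), (265, 226), (267, 229)]
at -187.5 [[231.8 114.4]]
```

The door stayed shut: its edges lie within about 1 px of the shut prediction along its whole length, and the arm is clear. Handing in.

```bash
python3 -c "
from h import *
print(workorder.job_done());st()"
```

```text
the job is handed in; nothing more can be done
None
the job is handed in; nothing more can be done
```

The orange door is hung on both hinge pins and shut against its stop. I handed the job in at about 41 s of the 72 s, with the gripper open and clear above it.

- **Lift and hang:** I lifted the door out of the rack and lowered both knuckles onto the pins with the door square open. Downward travel stopped at 0.205 m, the height I expected for a seated door. The vertical force turned slightly upward there, and then I let go.
- **Shutting:** I led the door round by the grip bar with the jaws loosely around it. The last stretch was slow, until the stop pushed back with about 5 N.
- **Last checks:** In the final wrist image, the door's top edge lay within about 1 to 2 pixels of the predicted shut position at three points along it. At the free end its inner edge met the black stop strip. It did not move when I released it.

Three things went less smoothly or were not checked:
- **Tilt on the first carry:** The tool drifted by about 3° as I first carried the door over. I straightened it with a few free-air moves before fitting the knuckles.
- **Stiff patch while closing:** The jaws had turned ahead of the bar, so the door resisted with about 8 N, well under the limit. It cleared once I turned the jaws less, though the tool ended about 5° off vertical.
- **Other items:** I did not check their final positions in a last picture. No move was planned to touch them, and the forces showed no sign of contact with them.

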